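Reset the tripped interlock with the key

TASK

The battery rig's interlock unit has tripped. Take the red key from its parking block, push it fully home in the unit's key switch, turn it clockwise as far as its stop and back home, then withdraw it and set it back upright in the parking block without dropping it. The switch's plate may have been clamped a little to either side in its slots, so feel for the keyhole and the stops and never force the key; leave the emergency stop, the meter and the cell holder alone.

Things in the scene. Friction and masses are not known exactly. Their poses are not given: they have to be found in the camera images.
- key: Red-handled isolator key, upright in the parking block, about 45 g. Origin: centre of the tip's end; z runs up the shank to the handle. Steel shank dia 11 mm, z 0 to 18 (0.5 mm tip chamfer); two side lugs make a bar 20 mm along the key's x by 5 mm along y, z 1 to 8. Red flange dia 30 mm, z 18 to 22. A half turn about z gives the same key.
- key_grip (a point): Grip point of the key, 45 mm above its tip, axes as the key's. The flat red handle here is 38 mm wide along x, 10 mm thick along y, and reaches from z 22 to z 60 mm above the tip: grip it across its 10 mm thickness, fingertips above the flange. In the switch, contact loads on the key of over 30 N in all force it.
- unit: Grey steel interlock unit, 160 mm deep (x), 250 mm wide (y), 75 mm high, fixed to the bench. Origin: centre of its underside; z up. On its top are the key switch (towards +y) and, 125 mm from it (towards -y), the red emergency stop.
- cutout (a point): Nominal switch centre at the height of the switch plate's top face (4 mm over the unit's top), axes as the unit's. The aluminium plate (68 by 52 mm) with the keyhole in its middle is clamped through slots along x: it may sit up to 8 mm off this point either way along x (not in y, not turned); only feel or sight tells. It slips at about 8 N sideways; pressed, it sinks 1 mm per 4 N, at most 4 mm.
- core (a joint): Angle of the switch core, rad: 0 at home, growing clockwise seen from above to a solid stop at about 1.4 (80 degrees); solid stop also at 0. Stays where left, takes about 0.04 N m; the key has about 0.1 rad of play each way. At a stop the gasket gives 0.1 rad per 0.25 N m; over 0.2 N m forces the key. Away from home the lugs are trapped under the plate.
- keyway (a point): Nominal point 18 mm under cutout that the tip reaches when fully home, flange resting on the plate (axes as the unit's). Keyhole: a 12.5 (x) by 13 mm (y) opening for the shank, crossed by a slot 22 mm long in x and 7 mm wide in y for the lugs, through 6 mm of plate; the core below, from 8 mm depth on, has the same slot when home.
- park: Black parking block, 68 mm square, 40 mm high, fixed to the bench. Origin: centre of its underside; z up.
- park_mouth (a point): Centre of the block's top face and of its square hole, 23.6 mm wide along the block's x and y, 32 mm deep. The parked key's flange rests on the top face, its tip 18 mm below, at any yaw.
- estop (a joint): Travel of the emergency stop, a red push button 36 mm across on a black housing on the unit's top, in m: 0 untouched, 0.006 fully pressed.
- meter: Yellow and black hand multimeter lying face up, loose, 80 mm (x) by 160 mm (y), 46 mm high over its dial. Origin: centre of its underside.
- cells: Black holder with six upright blue and green battery cells, loose, 75 mm (x) by 110 mm (y), 79 mm high in all. Origin: centre of its underside.
Things that resemble listed ones, but are neither listed nor needed, are in the scene too. What is shaped like the park but orange is not meant. Several things have the shape of the key; the one meant has the colours described above.

How it is judged:
By the outcome, as a careful person would: the job done as asked, in the order asked, and still so for the second after the job is handed in, with the robot touching nothing.
It also fails if it takes over 72 s, if anything falls off the work surface, if the arm or the gripper's body presses on something with over 40 N, if the wrist force passes 120 N, or if a joint passes its speed limit or range.

ROBOT

A 6-joint arm with a two-finger parallel gripper is mounted at the origin on the work surface. World frame = base frame: x ahead of the robot, y to its left, z up, the work surface at z = 0. Lengths are in m, angles in rad, forces in N, time in s.
With the tool pointing down it reaches from about 0.3 to 0.775 m from the base axis. Payload 14.6 kg.
Tool frame: the origin (TCP) lies at the very end of the fingers, on their centre line; the grasp point (between the pads) lies 19 mm behind it; z points along the fingers, y is the direction in which the jaws open and shut (so a half turn about z gives the same grasp; the last joint's range is limited). The gripper opens to 85 mm and grips with 20 to 120 N. Pads are 22 mm wide; open, the fingers measure 114 mm over their backs; the gripper's body (76 mm by 85 mm) begins 54 mm behind the grasp point. The pads swing forward as they close: fully open they stand 13 mm farther back than shut.
Start: joints at [-1.333, 0.3, 1.521, -0, 1.321, -0.067], TCP at [0.165, -0.525, 0.231] pointing down, gripper open.
Joint ranges: [-3.03, 3.03], [-0.79, 2.21], [0.23, 2.52], [-1.04, 4.18], [0, 3.07], [-2.55, 2.55]. Speed limits (rad/s): [2.22, 2.22, 2.57, 3.14, 3.14, 3.14].

INTERFACE

Orientations are given as a unit quaternion [w, x, y, z].
In Python, from station import sense, grab_frame, job_done gives the robot as it stands.
- The arm moves only by the tool servo_tool, never from a script. Its argument "steps" is a list of rows, each an object of numbers: "hand": the closure, from 0 (fully open) to 1 (shut); "x", "y", "z": the shift along the world's x, y, z in mm; "rx", "ry", "rz": the turn, a rotation vector about the world's x, y, z in rad. In form: [{"hand": .., "x": .., "y": .., "z": .., "rx": .., "ry": .., "rz": ..}, ...]. A call has 1 to 20 rows; each row is the pose to reach, as a shift and turn from the pose commanded when the call began; what a row does not reach only later rows make up. A row lasts 1/12 s, in which the tool goes at most 41.7 mm and 7.16 degrees, less where a joint would pass 70% of its speed; a pose out of reach is approached as far as the arm can. A call with a gripper value outside its range is refused whole. The fingers move at their own pace and stop on an object; "squeeze" is the grip in N (left out, the last holds). Time passes only in rows, so rows that repeat a pose let the fingers close. It gives the time, the measured TCP pose, the force and the opening at its end, in the units of the state.
- sense(): the state, without advancing time (a new reading comes with each control period).
- grab_frame(name): name is "scene" or "top"; returns a dict with "frame" (480x640x3 uint8, blue, green, red), "mtx" (3x3 intrinsics, pixels), "dist_coeffs" ([k1, k2, p1, p2, k3] as OpenCV has them; the pictures are not rectified), "rvec" (rotation vector, rad) and "tvec" (3), from world to camera coordinates, as OpenCV has them. Camera axes: x right, y down, z forward; pixel columns grow to the right and rows downward; lengths in m; the calibration is good to about 2 mm. A picture is of the moment at which its call begins. There is no depth.
- job_done(): hands the job in, once; it reports no verdict.
The state is a dict: "time_s": time; "joint_positions": joint angles; "joint_vel": joint speeds; "joint_torque": joint torques, N m; "ee_pos": TCP position; "tcp_rot": TCP orientation; "contact_force": force on the tool from outside, world axes, zero at the start; "torque": the same for the moment, N m; "gripper_width": finger opening in m.
Only numpy, scipy, OpenCV 4.12 (cv2) and the standard library are available. Lean on these libraries where they do the work, as an engineer would, in place of code of your own. Each camera call takes 0.05 s, during which the arm holds its last target.

## Working session

There is one attempt and no reset: what is moved stays moved. The work goes in short steps, Python scripts to look and compute and a tool call to move; the robot and the scene stay as the last step left them, time stands still between calls to the robot, and variables do not carry over. Pictures are saved under pics/ and viewed, and the job is handed in when it is done.

Besides the shell and the picture viewer there is one more tool, called after "Request:" as name([rows], argument=value, ...), one row to a line, values as JSON. servo_tool: Moves the arm, as the interface text tells. Its arguments: {"type":"object","properties":{"steps":{"type":"array","items":{"type":"object","properties":{"hand":{"type":"number"},"x":{"type":"number"},"y":{"type":"number"},"z":{"type":"number"},"rx":{"type":"number"},"ry":{"type":"number"},"rz":{"type":"number"}}}},"squeeze":{"type":"number"}},"required":["steps"]}

```bash
ls; mkdir -p pics
python3 - <<'E'
from station import sense, grab_frame
import cv2,pickle
print(sense())
for n in("scene","top"):
    f=grab_frame(n); cv2.imwrite(f"pics/{n}0.png",f["frame"]); pickle.dump(f,open(f"pics/{n}0.pkl","wb"))
    print(n,f["mtx"],f["dist_coeffs"],f["rvec"],f["tvec"])
E
```

```text
pics
{'time_s': 0.0, 'joint_positions': array([-1.33258129e+00,  3.00498086e-01,  1.52157510e+00, -1.48661933e-05,
        1.32071877e+00, -6.66020997e-02]), 'joint_vel': array([ 1.29987187e-03,  1.27355903e-03,  1.61348346e-03,  9.86849584e-04,
        2.75864667e-05, -5.66757659e-04]), 'joint_torque': array([-4.21554549e-03, -5.43496406e+01, -3.61794305e+01, -2.60113566e-04,
        3.93349314e-03, -3.47270304e-05]), 'ee_pos': array([ 0.16500235, -0.52441896,  0.23070905]), 'tcp_rot': array([-5.96831868e-04,  9.88407821e-01,  1.51821014e-01, -5.85654557e-05]), 'contact_force': array([ 0.13399312,  0.3982059 , -0.50063009]), 'torque': array([0.03551923, 0.01490625, 0.02949781]), 'gripper_width': 0.08535582308499426}
scene [[435.01636149   0.         319.10735635]
 [  0.         435.01636149 244.34198739]
 [  0.           0.           1.        ]] [-0.00558627  0.          0.          0.          0.        ] [ 2.06460727  0.78886712 -0.38073364] [-0.39666444 -0.15164404  1.21229058]
top [[432.98573613   0.         319.22850144]
 [  0.         432.98573613 241.59070176]
 [  0.           0.           1.        ]] [-0.05081914  0.          0.          0.          0.        ] [ 2.18696946 -2.18140366  0.12323509] [-0.04666229  0.52718833  0.91913307]
```

View pics/scene0.png

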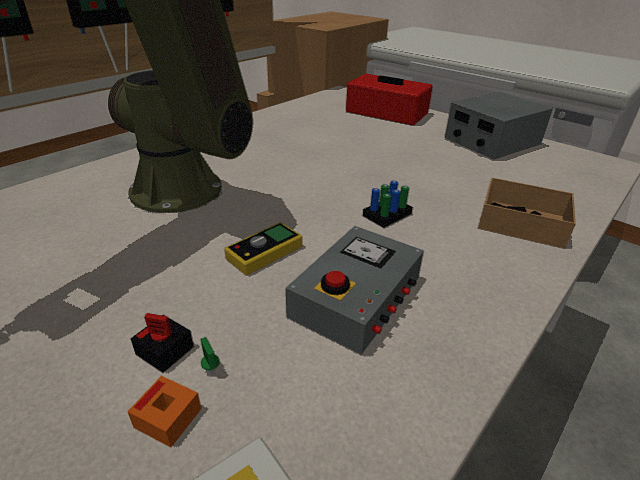

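View pics/top0.png

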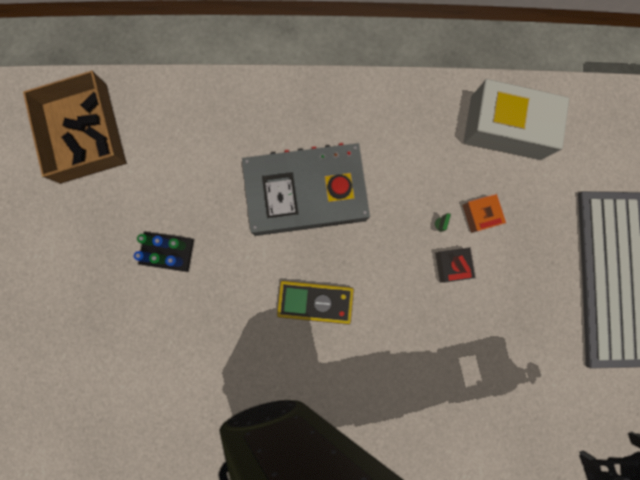

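The scene view shows the red key standing in the black block at about (157,330) and a green key lying loose at (209,355). An orange block without a key is at (165,408). In the top view the unit is at (305,188), its switch plate at (281,196), its e-stop at (340,186), and the black block with the red key at (456,265). I'll enlarge these to confirm.

Run:
```python
import cv2,numpy as np
s=cv2.imread("pics/scene0.png");t=cv2.imread("pics/top0.png")
a=cv2.resize(s[300:380,120:227],None,fx=3.7,fy=3.7,interpolation=cv2.INTER_CUBIC)[:296,:395]
b=cv2.resize(t[235:295,420:500],None,fx=4.93,fy=4.93,interpolation=cv2.INTER_CUBIC)[:296,:395]
c=cv2.resize(s[225:285,325:405],None,fx=4.93,fy=4.93,interpolation=cv2.INTER_CUBIC)[:296,:395]
d=cv2.resize(t[165:225,245:325],None,fx=4.93,fy=4.93,interpolation=cv2.INTER_CUBIC)[:296,:395]
h=min(x.shape[0] for x in(a,b,c,d));w=min(x.shape[1] for x in(a,b,c,d))
a,b,c,d=[x[:h,:w] for x in(a,b,c,d)]
o=np.vstack([np.hstack([a,b]),np.hstack([c,d])]);o=np.clip(o*1.6,0,255).astype(np.uint8)
cv2.imwrite("pics/crop1.png",o);print(o.shape)
```

```text
(592, 788, 3)
```

View pics/crop1.png

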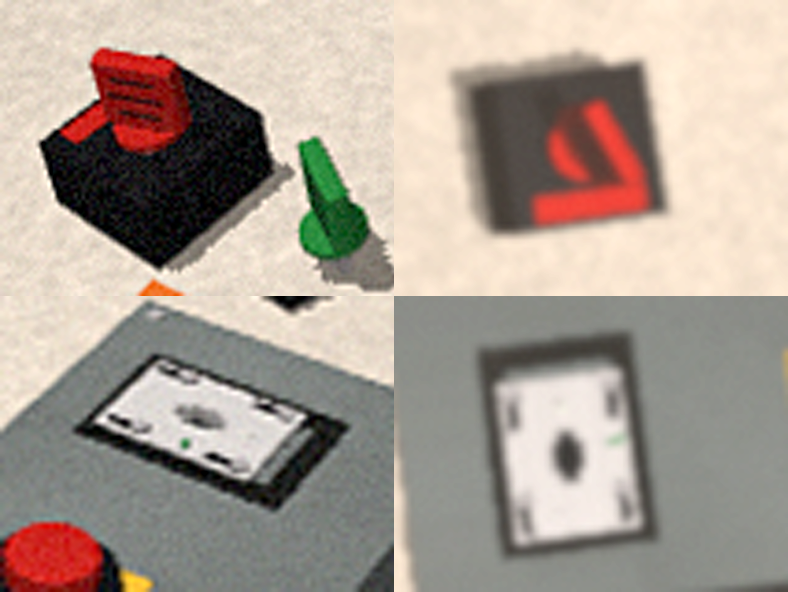

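Confirmed: the key meant is the red one upright in the black block (top view ~(456,265), scene ~(157,330)). The green one at (209,355) is the wrong colour and is lying down. The aluminium plate sits nearer the robot (-x) in its dark slot. Next I'll measure.

```bash
cat > h.py <<'E'
import cv2,numpy as np,pickle
def load(n): return pickle.load(open(f"pics/{n}.pkl","rb"))
def ray(f,px):
    R=cv2.Rodrigues(np.array(f["rvec"],float))[0];t=np.array(f["tvec"],float).ravel()
    u=cv2.undistortPoints(np.array(px,float).reshape(-1,1,2),np.array(f["mtx"]),np.array(f["dist_coeffs"])).reshape(-1,2)
    d=np.c_[u,np.ones(len(u))]@R
    return -R.T@t,d
def onz(f,px,z):
    c,d=ray(f,px);return c+d*((z-c[2])/d[:,2])[:,None]
def proj(f,P):
    return cv2.projectPoints(np.array(P,float).reshape(-1,1,3),np.array(f["rvec"],float),np.array(f["tvec"],float),np.array(f["mtx"]),np.array(f["dist_coeffs"]))[0].reshape(-1,2)
def comps(m,mina=8):
    n,l,s,c=cv2.connectedComponentsWithStats(m.astype(np.uint8))
    return [(s[i],c[i],l==i) for i in range(1,n) if s[i][4]>=mina]
E
python3 - <<'E'
from h import *
np.set_printoptions(precision=4,suppress=True)
for n in("top0","scene0"):
    f=load(n);im=f["frame"];b,g,r=[im[...,i].astype(int) for i in range(3)];hsv=cv2.cvtColor(im,cv2.COLOR_BGR2HSV)
    win={"top0":(245,165,325,225),"scene0":(325,225,405,285)}[n]
    W=np.zeros(im.shape[:2],bool);W[win[1]:win[3],win[0]:win[2]]=1
    print(n,"median plate-ish", np.percentile(g[W],[5,50,90,97]))
    m=(g>np.percentile(g[W],50)+ (np.percentile(g[W],99)-np.percentile(g[W],50))*0.5)&W
    for s,c,l in comps(m,100):
        cnt=cv2.findContours(l.astype(np.uint8),cv2.RETR_EXTERNAL,cv2.CHAIN_APPROX_NONE)[0][0]
        rr=cv2.minAreaRect(cnt);print("plate",s,c,rr)
        P=onz(f,np.vstack([[rr[0]],cv2.boxPoints(rr)]),0.079);print(P[:,:2])
        hull=cv2.drawContours(np.zeros(m.shape,np.uint8),[cv2.convexHull(cnt)],-1,1,-1).astype(bool)
        k=hull&(g<110)
        for s2,c2,l2 in comps(hull&~l,8): 
            w=(200-g).clip(0)*l2; yy,xx=np.nonzero(l2); cc=np.array([(w[l2]*xx).sum(),(w[l2]*yy).sum()])/w[l2].sum()
            print(" hole",s2,c2,cc,onz(f,cc,0.079)[0,:2])
    # red & key
    win={"top0":(425,235,495,295),"scene0":(125,300,200,380)}[n]
    W[:]=0;W[win[1]:win[3],win[0]:win[2]]=1
    print("red",[ (s.tolist(),c) for s,c,l in comps((r>1.8*g)&(r>50)&W,8)])
    dk=(r<75)&W|((r>1.8*g)&W)
    for s,c,l in comps(dk,200):
        cnt=cv2.findContours(l.astype(np.uint8),cv2.RETR_EXTERNAL,cv2.CHAIN_APPROX_NONE)[0][0]
        print("block",s,c,cv2.minAreaRect(cnt), cv2.approxPolyDP(cnt,4,True).reshape(-1,2).tolist())
f=load("top0");im=f["frame"]
a=cv2.resize(im[240:290,430:480],None,fx=12,fy=12,interpolation=cv2.INTER_NEAREST)
for i in range(0,50,10):
    cv2.putText(a,str(430+i),(i*12,10),0,.4,(255,255,255),1);cv2.putText(a,str(240+i),(0,i*12+10),0,.4,(255,255,255),1)
cv2.imwrite("pics/cA.png",np.clip(a*1.5,0,255).astype(np.uint8))
f=load("scene0");im=f["frame"]
a=cv2.resize(im[305:375,125:200],None,fx=8,fy=8,interpolation=cv2.INTER_NEAREST)
for i in range(0,80,10):
    cv2.putText(a,str(125+i),(i*8,10),0,.4,(0,0,0),1);cv2.putText(a,str(305+i),(0,i*8+10),0,.4,(0,0,0),1)
cv2.imwrite("pics/cB.png",np.clip(a*1.5,0,255).astype(np.uint8))
E
```

```text
top0 median plate-ish [ 53.  91. 138. 147.]
plate [267 180  26  34 607] [279.9572 196.6969] ((279.9154052734375, 196.82308959960938), (31.876924514770508, 24.1867733001709), 82.87498474121094)
[[0.6152 0.0374]
 [0.6452 0.0668]
 [0.6518 0.017 ]
 [0.5853 0.0083]
 [0.5788 0.0577]]
 hole [288 182   4   8  23] [289.1304 186.1739] [289.1167 186.1559] [0.6377 0.0186]
 hole [267 185   4   8  27] [268.3333 188.5185] [268.3413 188.5705] [0.6324 0.0616]
 hole [277 192   7  11  62] [279.9032 197.0968] [279.8916 197.0791] [0.6146 0.0375]
 hole [290 204   3   7  12] [291.0833 206.25  ] [291.0885 206.3557] [0.5953 0.0141]
 hole [270 207   3   4   8] [271.375 208.125] [271.3682 208.2153] [0.5912 0.0548]
red [([448, 255, 24, 26, 341], array([459.9707, 269.5367]))]
block [ 435  248   39   34 1046] [454.1214 264.4044] ((454.25994873046875, 264.3199768066406), (30.40559196472168, 35.49676513671875), 81.8698959350586) [[468, 248], [435, 253], [440, 281], [473, 277]]
scene0 median plate-ish [ 17.  82. 139. 143.]
plate [325 225  80  27 864] [362.0706 232.2639] ((364.5, 238.0), (26.0, 79.0), 90.0)
[[ 0.5901
[... 574 characters left out ...]
hole [376 245   9   6  24] [380.2083 247.6667] [379.9401 247.6229] [0.6332 0.061 ]
 hole [360 247  11   5  39] [365.1026 249.1026] [365.0939 249.189 ] [0.6145 0.0364]
 hole [346 248  10   6  21] [350.6667 250.7619] [350.487  250.6753] [0.5962 0.0126]
 hole [364 256  12   6  28] [370.1429 258.5714] [369.8834 258.4526] [0.6395 0.0179]
red [([136, 313, 36, 29, 584], array([155.8767, 327.2295])), ([158, 376, 11, 4, 23], array([162.3478, 378.2174]))]
block [ 131  313   64   60 2371] [161.9203 341.6866] ((161.96151733398438, 341.80767822265625), (57.96616744995117, 50.20036697387695), 33.6900634765625) [[147, 313], [147, 326], [131, 338], [137, 355], [163, 372], [194, 346], [190, 331], [164, 315]]
```

View pics/cA.png

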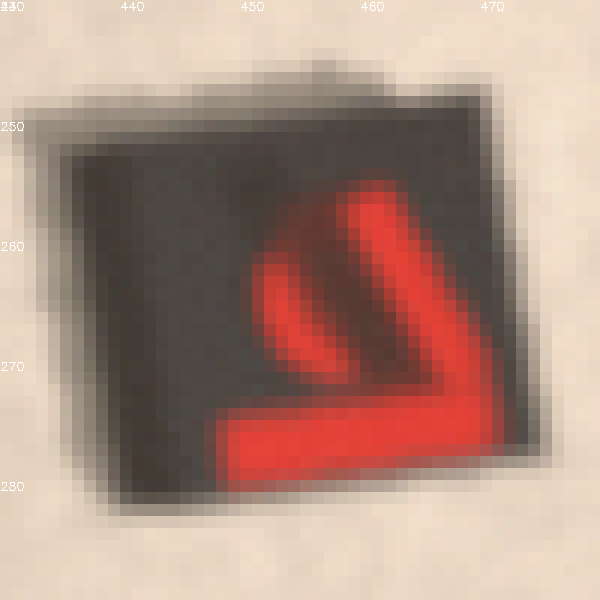

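View pics/cB.png

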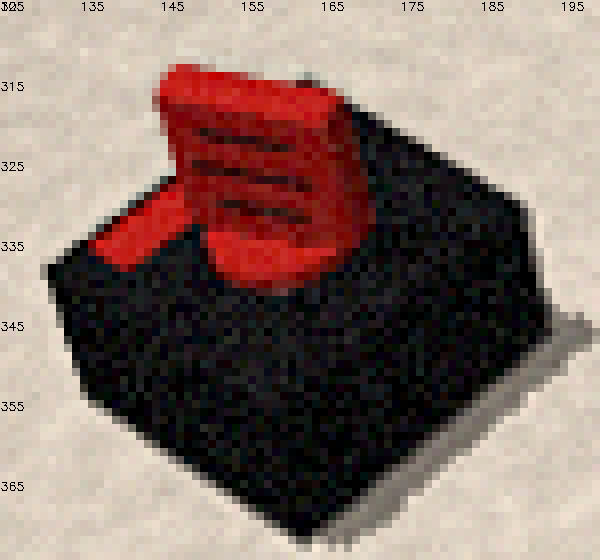

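Run:
```python
from h import *
np.set_printoptions(precision=4,suppress=True)
T=load("top0");S=load("scene0")
# handle top strip in top: subpixel row-wise edges rows 257..270
im=T["frame"];r=im[...,2].astype(float)
L=[];Rr=[]
for y in range(258,270):
    row=r[y,457:475]; thr=(row.max()+55)/2
    i=np.argmax(row);i0=i
    a=i
    while row[a]>thr:a-=1
    b=i
    while row[b]>thr:b+=1
    L.append((457+a+(thr-row[a])/(row[a+1]-row[a]),y));Rr.append((457+b-(thr-row[b])/(row[b-1]-row[b]),y))
for q in(L,Rr):
    P=onz(T,q,0.082);d=cv2.fitLine(P[:,:2].astype(np.float32),cv2.DIST_L2,0,.01,.01).ravel();print("edge",d,np.arctan2(d[1],d[0]))
print(onz(T,[[460.2,254.3],[459,255.3]],.082))
# scene top strip
im=S["frame"];r=im[...,2].astype(int);g=im[...,1].astype(int)
m=np.zeros(r.shape,bool);m[308:324,140:172]=1
print(r[310:324,143:170])
```

```text
Traceback (most recent call last):
IndexError: index 18 is out of bounds for axis 0 with size 18
```

Run:
```python
from h import *
np.set_printoptions(precision=4,suppress=True,linewidth=200)
T=load("top0");S=load("scene0")
im=T["frame"].astype(int);v=im[...,2]-im[...,1]
print(v[252:282,446:476])
im=S["frame"].astype(int);v=im[...,2]-im[...,1]
print(v[311:343,134:172])
# unit edges in the top view
im=T["frame"];g=im[...,1].astype(int)
print(g[150:162:1,296:300].T, g[222:236,300:304].T)
```

```text
[[  3   4   5   4   6   5   6   4   5   4   4   5   4   4   4   4   3   5   5   5   4   5   4   5   6   9  12  13  12  12]
 [  5   3   4   5   5   4   5   6   5   4   4   5   5   4   5   4   5   4   5   4   6   5   5   5   7  10  11  12  12  11]
 [  4   4   6   5   5   5   4   4   5   5   5   5   6   8  13  16  13   6   5   4   5   5   5   5   6   8  12  11  12  11]
 [  5   4   4   4   5   4   5   5   7   7  10  11  17  28  44  52  41  19   5   3   4   5   5   3   5   7  11  12  12  11]
 [  4   5   6   4   6   5   4   9  11  16  19  24  38  61  82  88  75  39  10   4   4   5   5   4   5   7  10  12  12  12]
 [  4   3   3   5   5   5   8  15  21  23  26  34  56  87 103 106  93  62  23   5   4   4   3   4   5   7  10  12  13  12]
 [  6   5   5   5   5   4  11  19  24  26  27  31  53  85 104 109 104  80  42  11   4   5   4   5   5   7   9  12  13  11]
 [  3   5   4   4   4   7  13  24  28  27  27  27  40  69  96 109 107  94  63  29   8   3   4   5   4   6   8  12  13  13]
 [  4   4   4   5   4  11  25  35  33  28  24  25  30  51  82 104 109 104  85  55  20   5   3   5   3   5   9  10  1
[... 2488 characters left out ...]
  14  12  10   9   9  11  10  10  11  11  11  11  11  12  11  12  12  12  12  12  12  12  12  12  12]]
[[ 7  7 10 ...  5  7  9]
 [ 6 12 10 ... 11 10  7]
 [ 7  7  7 ...  6  8  9]
 ...
 [ 7 -1  6 ...  7 -2 -1]
 [ 6 -3  4 ...  4  0 -9]
 [-6 -1 -2 ... -5 -2  6]]
[[118 101  91  89  88  88  88  88  88  89  89  89]
 [100  94  89  88  87  89  89  89  87  90  89  89]
 [ 80  86  87  88  88  89  89  88  88  90  89  90]
 [ 72  84  88  88  88  89  89  89  88  89  88  90]] [[ 88  87  87  81  65  52  52  74 109 132 140 143 143 141]
 [ 88  88  86  79  63  50  53  76 114 134 142 143 142 142]
 [ 89  88  86  76  60  50  54  82 119 136 140 141 141 142]
 [ 90  88  85  72  58  51  55  86 123 137 140 139 140 142]]
```

Run:
```python
from h import *
np.set_printoptions(precision=4,suppress=True,linewidth=200)
T=load("top0");S=load("scene0")
P=onz(T,[[461.1,258],[466.9,268],[459.7,255.6]],.082)[:,:2]
d=P[1]-P[0];d/=np.linalg.norm(d);print("handle dir",d,np.arctan2(d[1],d[0]));print("handle centre from top",P[2]+.019*d)
# scene top face: bright red
im=S["frame"].astype(int);r=im[...,2];v=im[...,2]-im[...,1]
for y in range(311,324): print(y," ".join("%3d"%x for x in r[y,140:174]), )
# block top: label corners & block corner via scene
# unit: line fits top view via mask
g=cv2.cvtColor(T["frame"],cv2.COLOR_BGR2GRAY)
hsv=cv2.cvtColor(T["frame"],cv2.COLOR_BGR2HSV)
print(hsv[225,260],hsv[170,300],hsv[100,300])
b,gg,rr=[T["frame"][...,i].astype(int) for i in range(3)]
m=(abs(gg-89)<10)&(rr-b<6)
m[:130]=0;m[250:]=0;m[:,:230]=0;m[:,390:]=0
c=max(comps(m,100),key=lambda q:q[0][4]);cnt=cv2.findContours(c[2].astype(np.uint8),cv2.RETR_EXTERNAL,cv2.CHAIN_APPROX_NONE)[0][0]
R=cv2.minAreaRect(cnt);print(c[0],R);B=cv2.boxPoints(R);print(B)
Q=onz(T,np.vstack([[R[0]],B]),.075)[:,:2];print(Q)
for i in range(4):
    e=Q[1+(i+1)%4]-Q[1+i];print(np.linalg.norm(e),np.arctan2(e[1],e[0]))
# slot frame (dark) around plate
```

```text
handle dir [-0.8712 -0.491 ] -2.628399563106832
handle centre from top [ 0.4774 -0.3438]
311 144 140 143 144 143 144 142 149 151 150 141 143 141 135 143 144 142 140 140 142 145 138 141 146 145 144 145 141 142 142 140 139 134 139
312 144 147 149 150 148 138 143 142 140 138 144 135 145 143 144 140 141 137 142 143 144 146 141 143 142 143 146 144 144 141 147 139 137 133
313 155 148 148 147 144 139 132 130 123 114 118 126 139 139 138 138 138 136 141 144 142 151 147 139 146 142 145 146 146 146 148 149 143 143
314 147 151 148 145 139 126 130 131 128 126 132 132 126 123 116 117 120 127 146 146 145 143 129  99 128 140 150 143 146 154 148 153 148 148
315 144 147 144 139 137 132 135 134 132 129 130 128 128 128 125 125 121 135 122 126 119 112  54  48  69 112 143 140 141 148 155 154 150 151
316 137 139 142 138 130 135 131 135 138 131 137 132 131 131 135 129 125 127 125 123 128 132 131 138 126  99 118 123 137 149 152 146 148 144
317 137 137 141 140  97  90 113 121 123 130 132 130 138 138 133 133 135 132 129 135 128 125 129 129 131 134 122  88  97 142 147 149 147 144
318 140 137 140 142 110  77  81
[... 610 characters left out ...]
65  77  76  85  86  81  82  64  57  56  39   0  18  18   0
323 148 147 146 147 145 145  96  81  85  89  88  91  90  93  89  71  70  49  40  29  31  59  86  88  82  82  78  56  55  49   8  21   8   8
[42 14 92] [50  9 89] [ 16  41 150]
[ 243  145  126   87 6189] ((304.9192199707031, 187.33795166015625), (73.88111877441406, 118.42935943603516), 82.5394287109375)
[[241.4093 158.3988]
 [358.8361 143.0215]
 [368.4291 216.2771]
 [251.0023 231.6544]]
[[ 0.6363 -0.0142]
 [ 0.6975  0.1195]
 [ 0.7326 -0.1279]
 [ 0.5759 -0.1466]
 [ 0.5428  0.0966]]
0.24979527162847318 -1.4297566578590912
0.1578300138709837 -3.022530992291077
0.24542918153705123 1.7063632846237207
0.15645133647702805 0.14680031284183076
```

Run:
```python
from h import *
np.set_printoptions(precision=4,suppress=True,linewidth=200)
T=load("top0");S=load("scene0")
q=onz(S,[[156,316.7],[144.5,317],[148,313.2],[166.5,316.7],[165.2,320.3]],.082);print(q)
e=q[3]-q[2];print("yaw",np.arctan2(e[1],e[0]));e=q[4]-q[1];print(np.arctan2(e[1],e[0]))
print("green",onz(T,[[443,222],[442,228]],0.02)[:,:2],"orange",onz(T,[[486,212]],.04)[:,:2])
# block corners top at z=.04 from top view & scene
print("blocktop top", onz(T,[[469.7,248],[474,276.5],[445,281.5],[440.5,252.5]],.04)[:,:2], "scene",onz(S,[[130.5,338.5],[190.5,331]],.04)[:,:2])
print(proj(T,[[.4774,-.3438,.082],[.4774,-.3438,.044]]),proj(S,[[.4774,-.3438,.082],[.4774,-.3438,.044]]))
```

```text
[[ 0.4805 -0.3458  0.082 ]
 [ 0.4676 -0.3585  0.082 ]
 [ 0.464  -0.3501  0.082 ]
 [ 0.4927 -0.3346  0.082 ]
 [ 0.4982 -0.3404  0.082 ]]
yaw 0.4960555404539274
0.5330281817400366
green [[ 0.5724 -0.3206]
 [ 0.559  -0.318 ]] orange [[ 0.5924 -0.4108]]
blocktop top [[ 0.5131 -0.3717]
 [ 0.4514 -0.3794]
 [ 0.4407 -0.3156]
 [ 0.5031 -0.3072]] scene [[ 0.4507 -0.3834]
 [ 0.5088 -0.3077]]
[[464.3462 263.6271]
 [458.1167 264.3581]] [[156.0617 315.1299]
 [160.523  331.7213]]
```

Request:
servo_tool([
  {"hand":0,"x":30,"y":17,"z":0,"rz":0.02},
  {"hand":0,"x":60,"y":34,"z":0,"rz":0.05},
  {"hand":0,"x":90,"y":51,"z":0,"rz":0.08},
  {"hand":0,"x":120,"y":69,"z":0,"rz":0.1},
  {"hand":0,"x":150,"y":86,"z":0,"rz":0.12},
  {"hand":0,"x":180,"y":103,"z":0,"rz":0.14},
  {"hand":0,"x":210,"y":120,"z":-10,"rz":0.16},
  {"hand":0,"x":240,"y":137,"z":-25,"rz":0.18},
  {"hand":0,"x":270,"y":154,"z":-45,"rz":0.2},
  {"hand":0,"x":295,"y":170,"z":-65,"rz":0.208},
  {"hand":0,"x":308,"y":177,"z":-85,"rz":0.208},
  {"hand":0,"x":314,"y":179.7,"z":-110,"rz":0.208},
  {"hand":0,"x":314,"y":179.7,"z":-110,"rz":0.208},
  {"hand":0,"x":314,"y":179.7,"z":-110,"rz":0.208},
])

```text
invalid input
```

Run:
```python
from station import sense, grab_frame
import cv2,pickle
s=sense();print(s["time_s"],s["ee_pos"],s["tcp_rot"],s["joint_positions"])
f=grab_frame("scene"); pickle.dump(f,open("pics/scene1.pkl","wb"))
cv2.imwrite("pics/scene1.png",cv2.resize(f["frame"][220:400,80:320],None,fx=3,fy=3))
```

```text
0.1 [ 0.16499673 -0.52445049  0.23078524] [-5.13772836e-04  9.88411765e-01  1.51795643e-01 -4.43216691e-05] [-1.33261112e+00  3.00409062e-01  1.52151042e+00 -2.69881115e-07
  1.32070453e+00 -6.65841978e-02]
```

View pics/scene1.png

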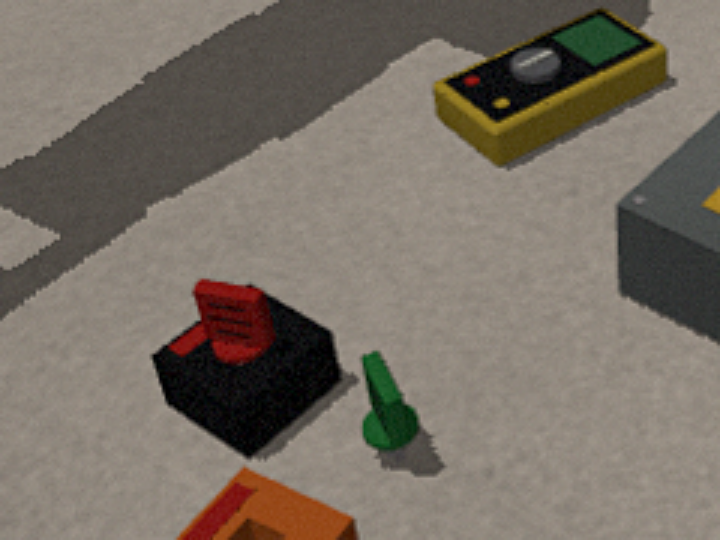

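The call was refused, so the arm hasn't moved and the picture shows the scene unchanged (red key still at about (157,328)). I'll retry with every field filled in.

Request:
servo_tool([
  {"hand":0,"x":30,"y":17,"z":0,"rx":0,"ry":0,"rz":0.02},
  {"hand":0,"x":60,"y":34,"z":0,"rx":0,"ry":0,"rz":0.05},
  {"hand":0,"x":90,"y":51,"z":0,"rx":0,"ry":0,"rz":0.08},
  {"hand":0,"x":120,"y":69,"z":0,"rx":0,"ry":0,"rz":0.1},
  {"hand":0,"x":150,"y":86,"z":0,"rx":0,"ry":0,"rz":0.12},
  {"hand":0,"x":180,"y":103,"z":0,"rx":0,"ry":0,"rz":0.14},
  {"hand":0,"x":210,"y":120,"z":-10,"rx":0,"ry":0,"rz":0.16},
  {"hand":0,"x":240,"y":137,"z":-25,"rx":0,"ry":0,"rz":0.18},
  {"hand":0,"x":270,"y":154,"z":-45,"rx":0,"ry":0,"rz":0.2},
  {"hand":0,"x":295,"y":170,"z":-65,"rx":0,"ry":0,"rz":0.208},
  {"hand":0,"x":308,"y":177,"z":-85,"rx":0,"ry":0,"rz":0.208},
  {"hand":0,"x":314,"y":179.7,"z":-110,"rx":0,"ry":0,"rz":0.208},
  {"hand":0,"x":314,"y":179.7,"z":-110,"rx":0,"ry":0,"rz":0.208},
  {"hand":0,"x":314,"y":179.7,"z":-110,"rx":0,"ry":0,"rz":0.208},
], squeeze=40)

```text
time_s: 1.32
ee_pos: [0.4786, -0.3446, 0.1206]
tcp_rot: [-0.001, 0.967, 0.254, -0.001]
contact_force: [-0.3, 0.4, 1.1]
gripper_width: 0.0854
```

Run:
```python
from station import sense, grab_frame
import cv2,pickle
s=sense();print(s["time_s"],s["ee_pos"],s["tcp_rot"],s["joint_positions"])
f=grab_frame("scene"); pickle.dump(f,open("pics/scene2.pkl","wb"))
cv2.imwrite("pics/scene2.png",cv2.resize(f["frame"][220:400,80:320],None,fx=3,fy=3))
```

```text
1.3167 [ 0.47864302 -0.34456466  0.12059692] [-1.03878173e-03  9.67244327e-01  2.53843918e-01 -7.74034495e-04] [-6.86028019e-01  4.97375340e-01  1.51599012e+00 -3.51232429e-05
  1.13081790e+00  3.71478301e-01]
```

View pics/scene2.png

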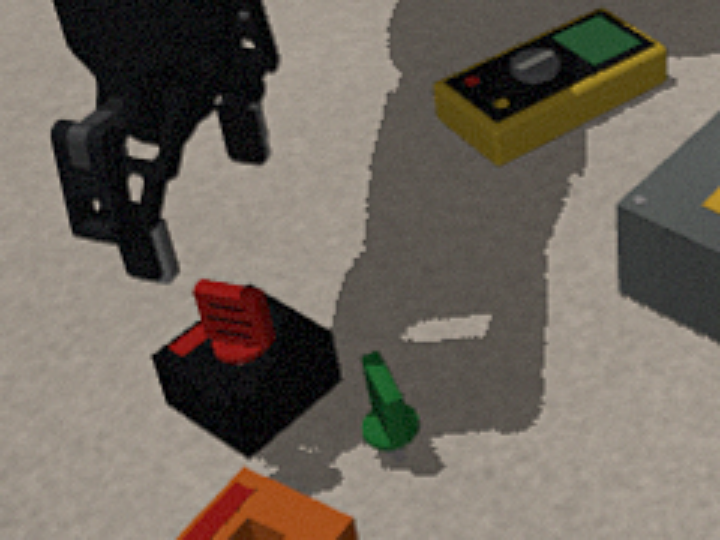

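The open fingers straddle the red key, which is at about (230,320) in the crop. Descending and gripping.

Request:
servo_tool([
  {"hand":0,"x":0,"y":0,"z":-20,"rx":0,"ry":0,"rz":0},
  {"hand":0,"x":0,"y":0,"z":-40,"rx":0,"ry":0,"rz":0},
  {"hand":0,"x":0,"y":0,"z":-60,"rx":0,"ry":0,"rz":0},
  {"hand":0,"x":0,"y":0,"z":-70,"rx":0,"ry":0,"rz":0},
  {"hand":0,"x":0,"y":0,"z":-70,"rx":0,"ry":0,"rz":0},
])

```text
time_s: 1.78
ee_pos: [0.4782, -0.3452, 0.0507]
tcp_rot: [-0.001, 0.967, 0.253, -0.0]
contact_force: [0.3, 0.3, 0.4]
gripper_width: 0.0853
```

Request:
servo_tool([
  {"hand":1,"x":0,"y":0,"z":0,"rx":0,"ry":0,"rz":0},
  {"hand":1,"x":0,"y":0,"z":0,"rx":0,"ry":0,"rz":0},
  {"hand":1,"x":0,"y":0,"z":0,"rx":0,"ry":0,"rz":0},
  {"hand":1,"x":0,"y":0,"z":0,"rx":0,"ry":0,"rz":0},
  {"hand":1,"x":0,"y":0,"z":0,"rx":0,"ry":0,"rz":0},
  {"hand":1,"x":0,"y":0,"z":0,"rx":0,"ry":0,"rz":0},
  {"hand":1,"x":0,"y":0,"z":0,"rx":0,"ry":0,"rz":0},
  {"hand":1,"x":0,"y":0,"z":0,"rx":0,"ry":0,"rz":0},
  {"hand":1,"x":0,"y":0,"z":0,"rx":0,"ry":0,"rz":0},
  {"hand":1,"x":0,"y":0,"z":0,"rx":0,"ry":0,"rz":0},
], squeeze=40)

```text
time_s: 2.62
ee_pos: [0.4792, -0.345, 0.0517]
tcp_rot: [0.0, 0.967, 0.254, 0.0]
contact_force: [-0.9, 1.2, 5.7]
gripper_width: 0.0093
```

Run:
```python
from station import sense, grab_frame
import cv2,pickle
s=sense();print(s)
f=grab_frame("scene"); pickle.dump(f,open("pics/scene3.pkl","wb"))
cv2.imwrite("pics/scene3.png",cv2.resize(f["frame"][270:390,80:240],None,fx=4.5,fy=4.5))
```

```text
{'time_s': 2.6167, 'joint_positions': array([-6.86053363e-01,  5.89111583e-01,  1.55582607e+00,  6.05576435e-06,
        9.96167514e-01,  3.71907080e-01]), 'joint_vel': array([ 0.00065903, -0.0014474 ,  0.00055876,  0.0011755 ,  0.00207163,
       -0.00065066]), 'joint_torque': array([-5.55730413e-02, -6.12801003e+01, -2.91867918e+01,  3.39489316e-04,
       -4.65465160e-01, -2.40710731e-03]), 'ee_pos': array([ 0.47919612, -0.34502512,  0.05170903]), 'tcp_rot': array([1.95698043e-04, 9.67305042e-01, 2.53615646e-01, 1.45326976e-04]), 'contact_force': array([-0.90046018,  1.16564825,  5.74764594]), 'torque': array([ 0.22524032,  0.24621057, -0.00985863]), 'gripper_width': 0.009349566744022323}
```

View pics/scene3.png

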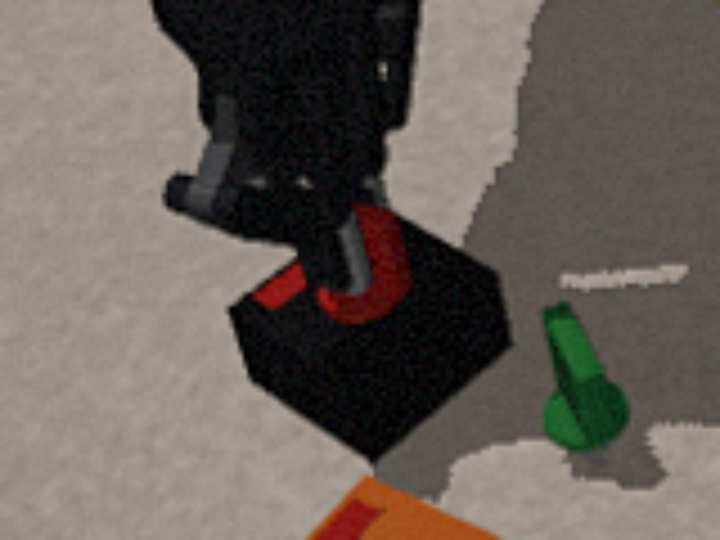

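Grip is good: opening 9.3 mm, both pads on the handle, red flange seen below the fingers at about (365,300) in the crop. Lifting and carrying towards the switch, with the key turned by a half turn less 0.377 rad so the wrist has range left for the turn.

Request:
servo_tool([
  {"hand":1,"x":0,"y":0,"z":10,"rx":0,"ry":0,"rz":0},
  {"hand":1,"x":0,"y":0,"z":30,"rx":0,"ry":0,"rz":0},
  {"hand":1,"x":0,"y":0,"z":55,"rx":0,"ry":0,"rz":0},
  {"hand":1,"x":0,"y":0,"z":80,"rx":0,"ry":0,"rz":0.1},
  {"hand":1,"x":0,"y":0,"z":105,"rx":0,"ry":0,"rz":0.2},
  {"hand":1,"x":3,"y":12,"z":120,"rx":0,"ry":0,"rz":0.32},
  {"hand":1,"x":8,"y":30,"z":130,"rx":0,"ry":0,"rz":0.44},
  {"hand":1,"x":15,"y":50,"z":130,"rx":0,"ry":0,"rz":0.56},
  {"hand":1,"x":24,"y":72,"z":130,"rx":0,"ry":0,"rz":0.68},
  {"hand":1,"x":32,"y":96,"z":130,"rx":0,"ry":0,"rz":0.8},
  {"hand":1,"x":41,"y":120,"z":130,"rx":0,"ry":0,"rz":0.92},
  {"hand":1,"x":50,"y":144,"z":130,"rx":0,"ry":0,"rz":1.04},
  {"hand":1,"x":59,"y":168,"z":130,"rx":0,"ry":0,"rz":1.16},
  {"hand":1,"x":68,"y":191,"z":130,"rx":0,"ry":0,"rz":1.28},
  {"hand":1,"x":75,"y":211,"z":130,"rx":0,"ry":0,"rz":1.4},
  {"hand":1,"x":75,"y":211,"z":130,"rx":0,"ry":0,"rz":1.4},
], squeeze=60)

```text
time_s: 4.0
ee_pos: [0.5549, -0.1308, 0.1817]
tcp_rot: [-0.0, 0.572, 0.82, 0.0]
contact_force: [-0.1, 0.2, -0.4]
gripper_width: 0.0088
```

Run:
```python
from station import sense
import numpy as np
s=sense();print(s["ee_pos"],s["tcp_rot"],s["joint_positions"],s["contact_force"],s["torque"]);q=s["tcp_rot"];print(2*np.arctan2(q[2],q[1]))
```

```text
[ 0.55485288 -0.13082823  0.18173605] [-3.82832603e-05  5.72327139e-01  8.20025338e-01  2.99042000e-04] [-2.96061601e-01  3.87805357e-01  1.52193617e+00  6.28342639e-04
  1.23173971e+00 -6.48384937e-01] [-0.10161014  0.22910634 -0.41071171] [-0.06656405  0.01372814  0.01678498]
1.9229107098766387
```

Request:
servo_tool([
  {"hand":1,"x":8,"y":24,"z":0,"rx":0,"ry":0,"rz":0.12},
  {"hand":1,"x":17,"y":48,"z":0,"rx":0,"ry":0,"rz":0.24},
  {"hand":1,"x":26,"y":72,"z":0,"rx":0,"ry":0,"rz":0.36},
  {"hand":1,"x":34,"y":96,"z":0,"rx":0,"ry":0,"rz":0.48},
  {"hand":1,"x":43,"y":120,"z":0,"rx":0,"ry":0,"rz":0.6},
  {"hand":1,"x":51,"y":144,"z":0,"rx":0,"ry":0,"rz":0.72},
  {"hand":1,"x":59.7,"y":167.8,"z":0,"rx":0,"ry":0,"rz":0.84},
  {"hand":1,"x":59.7,"y":167.8,"z":-10,"rx":0,"ry":0,"rz":0.96},
  {"hand":1,"x":59.7,"y":167.8,"z":-20,"rx":0,"ry":0,"rz":1.08},
  {"hand":1,"x":59.7,"y":167.8,"z":-30,"rx":0,"ry":0,"rz":1.2},
  {"hand":1,"x":59.7,"y":167.8,"z":-40,"rx":0,"ry":0,"rz":1.32},
  {"hand":1,"x":59.7,"y":167.8,"z":-50,"rx":0,"ry":0,"rz":1.355},
  {"hand":1,"x":59.7,"y":167.8,"z":-50,"rx":0,"ry":0,"rz":1.355},
  {"hand":1,"x":59.7,"y":167.8,"z":-50,"rx":0,"ry":0,"rz":1.355},
])

```text
time_s: 5.17
ee_pos: [0.6136, 0.0335, 0.1314]
tcp_rot: [-0.0, -0.062, 0.998, -0.0]
contact_force: [-0.2, -0.2, -0.1]
gripper_width: 0.0096
```

Run:
```python
from station import sense, grab_frame
import cv2,pickle,numpy as np
s=sense();q=s["tcp_rot"];print(s["ee_pos"],q,2*np.arctan2(q[2],q[1]),s["joint_positions"],s["contact_force"],s["torque"])
for n in("scene","top"):
    f=grab_frame(n); pickle.dump(f,open(f"pics/{n}4.pkl","wb"));cv2.imwrite(f"pics/{n}4.png",f["frame"])
a=cv2.imread("pics/scene4.png")[170:280,300:430];b=cv2.imread("pics/top4.png")[150:260,240:370]
cv2.imwrite("pics/c4.png",np.clip(1.5*np.hstack([cv2.resize(x,(390,330),interpolation=cv2.INTER_CUBIC) for x in(a,b)]),0,255))
```

```text
[0.61362209 0.03345334 0.13139707] [-3.44257954e-04 -6.15285663e-02  9.98105263e-01 -2.03919873e-05] 3.264727570216827 [-5.09420104e-03  5.35046006e-01  1.43066668e+00 -9.37482754e-05
  1.17656424e+00 -1.69898941e+00] [-0.19010443 -0.19549285 -0.06850514] [ 0.02597809 -0.04204663  0.05963491][ WARN:0@2.818] global loadsave.cpp:1063 imwrite_ Unsupported depth image for selected encoder is fallbacked to CV_8U.
```

View pics/c4.png

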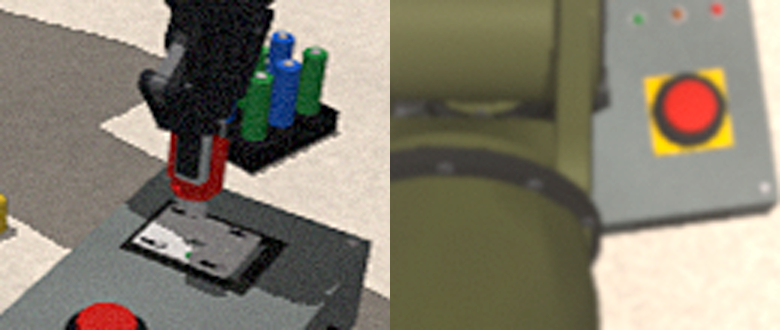

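Run:
```python
from h import *
f=load("scene4");im=f["frame"]
a=cv2.resize(im[205:265,335:405],None,fx=10,fy=10,interpolation=cv2.INTER_NEAREST)
a=np.clip(a*1.5,0,255).astype(np.uint8)
for i in range(0,70,10):
    cv2.putText(a,str(335+i),(i*10,10),0,.4,(0,0,255),1);cv2.putText(a,str(205+i),(0,i*10+10),0,.4,(0,0,255),1)
cv2.imwrite("pics/c5.png",a)
p=np.array([.6136,.0335])
for z in (.1017,.1097,.1197,.1237): print(z,proj(f,[[*p,z]]))
print("hole",proj(f,[[.6145,.0364,.079]]))
```

```text
0.1017 [[364.81429233 240.22416969]]
0.1097 [[365.15255623 236.83783083]]
0.1197 [[365.58055662 232.55270096]]
0.1237 [[365.75338919 230.82216447]]
hole [[365.10603323 249.19036315]]
```

View pics/c5.png

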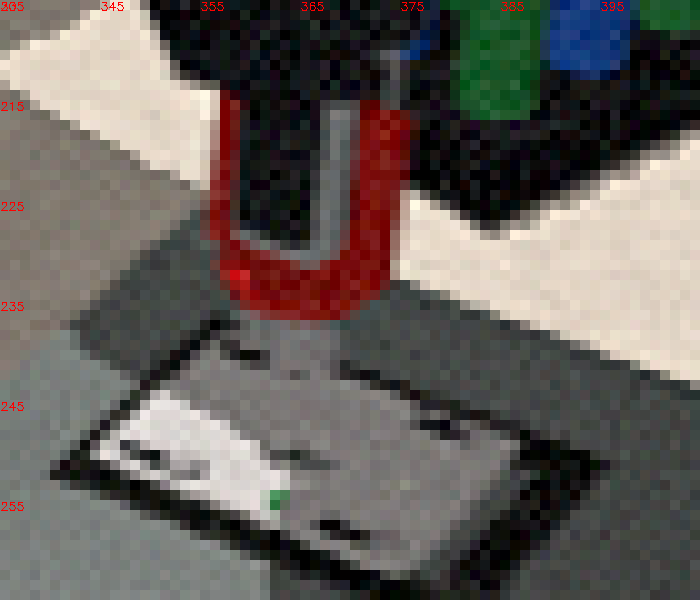

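Run:
```python
from h import *
f=load("scene4");im=f["frame"].astype(int);v=im[...,2]-im[...,1]
for y in range(214,240):
    x=np.nonzero(v[y,345:385]>30)[0]+345
    if len(x):print(y,x.min(),x.max(),(x.min()+x.max())/2)
# expected silhouettes for key with axis at p, yaw .123
p=np.array([.6136,.0335]);c,s=np.cos(.123),np.sin(.123);tip=.1017
def box(z0,z1,hx,hy): return proj(f,[[p[0]+c*a-s*b,p[1]+s*a+c*b,z] for a in(-hx,hx) for b in(-hy,hy) for z in(tip+z0,tip+z1)])
b=box(.040,.042,.019,.005);print("handle mid",b.min(0),b.max(0))
th=np.linspace(0,6.28,90);q=proj(f,[[p[0]+.015*np.cos(t),p[1]+.015*np.sin(t),tip+z] for t in th for z in(.018,.022)]);print("flange",q.min(0),q.max(0))
g=cv2.cvtColor(f["frame"],cv2.COLOR_BGR2GRAY);print(g[236:246,354:376])
```

```text
214 357 357 357.0
215 357 372 364.5
216 357 375 366.0
217 357 376 366.5
218 357 375 366.0
219 357 375 366.0
220 356 375 365.5
221 356 375 365.5
222 356 375 365.5
223 356 375 365.5
224 356 374 365.0
225 356 374 365.0
226 356 374 365.0
227 356 374 365.0
228 356 373 364.5
229 357 373 365.0
230 357 373 365.0
231 357 373 365.0
232 357 373 365.0
233 357 373 365.0
234 358 372 365.0
235 359 370 364.5
236 361 369 365.0
handle mid [356.56838275 217.79895489] [376.74407395 227.27234596]
flange [357.80345016 226.59296708] [373.5686883 236.9190873]
[[51 44 30 33 59 69 67 52 46 45 45 36 33 35 28 42 49 49 49 53 46 44]
 [48 23  0 18 29 58 73 66 71 72 64 69 62 59 55 43 47 47 45 52 49 49]
 [26 11 35 52 62 66 74 66 71 77 79 82 74 73 66 51 45 50 46 50 51 47]
 [ 5 42 69 32 33 72 74 71 72 79 76 71 74 76 68 51 48 45 47 38 48 52]
 [49 77 84 52 23  5  7 39 72 79 76 76 69 72 59 54 49 48 50 47 50 50]
 [79 87 82 90 80 59 45 47 74 78 79 77 79 68 54 25 40 51 49 49 52 49]
 [87 83 80 82 82 84 83 83 75 72 51 64 82 78 53 30 20  8 14 44 48 53]
 [75 79 83 82 81 84 82 80 86 83 85 80 80 84 84 92 84 62 33 19 12 22]
 [73 77 86 80 82 76 79 78 79 80 78 80 81 83 79 83 84 86 90 85 60 27]
 [79 84 75 73 77 85 76 83 80 81 81 76 78 80 78 79 83 78 80 90 87 85]]
```

Run:
```python
from h import *
f=load("scene4");p=[.6136,.0335,.1217]
e=proj(f,[p])[0];print(e)
for d in((-.7,-.4),(-.9,-.3),(-.7,0),(-1,-.4)):
    k=onz(f,e+np.array(d),.1217)[0,:2];w=np.array([.6145,.0364])-k
    c,s=np.cos(.136),np.sin(.136);print(d,k,"to go",w,"in unit axes",c*w[0]+s*w[1],-s*w[0]+c*w[1], "key off TCP unit axes", (k-np.array(p[:2]))@[c,s],(k-np.array(p[:2]))@[-s,c])
```

```text
[365.66685536 231.68861976]
(-0.7, -0.4) [0.61177668 0.03370933] to go [0.00272332 0.00269067] in unit axes 0.0030629787035296187 0.00229659100066059 key off TCP unit axes -0.0017781037624638606 0.0004546080807984901
(-0.9, -0.3) [0.61170156 0.03316032] to go [0.00279844 0.00323968] in unit axes 0.0032118373365133583 0.0028303486006281847 key off TCP unit axes -0.0019269623954476004 -7.91495191691048e-05
(-0.7, 0) [0.61260898 0.03257391] to go [0.00189102 0.00382609] in unit axes 0.0023923089315127065 0.003534377693149831 key off TCP unit axes -0.0011074339904469483 -0.0007831786116907509
(-1, -0.4) [0.61135144 0.0333119 ] to go [0.00314856 0.0030881 ] in unit axes 0.003538179411621272 0.0026327011794632254 key off TCP unit axes -0.0022533044705555145 0.00011849790199585431
```

By the scene view, the key's flange (cols 357–373, bottom row 236.5) needs about +2.8 mm in x and +3.0 mm in y to stand over the hole at (365.1,249.2). Aligning and coming down just above the plate.

Request:
servo_tool([
  {"hand":1,"x":1.5,"y":1.5,"z":-6,"rx":0,"ry":0,"rz":0.01},
  {"hand":1,"x":2.8,"y":3,"z":-12,"rx":0,"ry":0,"rz":0.01},
  {"hand":1,"x":2.8,"y":3,"z":-18,"rx":0,"ry":0,"rz":0.01},
  {"hand":1,"x":2.8,"y":3,"z":-18,"rx":0,"ry":0,"rz":0.01},
  {"hand":1,"x":2.8,"y":3,"z":-18,"rx":0,"ry":0,"rz":0.01},
])

```text
time_s: 5.68
ee_pos: [0.6163, 0.0369, 0.1127]
tcp_rot: [-0.001, -0.068, 0.998, 0.0]
contact_force: [-0.4, 0.7, -0.4]
gripper_width: 0.0089
```

Request:
servo_tool([
  {"hand":1,"x":0,"y":0,"z":-1.5,"rx":0,"ry":0,"rz":0},
  {"hand":1,"x":0,"y":0,"z":-3,"rx":0,"ry":0,"rz":0},
  {"hand":1,"x":0,"y":0,"z":-4.5,"rx":0,"ry":0,"rz":0},
  {"hand":1,"x":0,"y":0,"z":-6,"rx":0,"ry":0,"rz":0},
  {"hand":1,"x":0,"y":0,"z":-6,"rx":0,"ry":0,"rz":0},
])

```text
time_s: 6.1
ee_pos: [0.6164, 0.0368, 0.107]
tcp_rot: [-0.0, -0.068, 0.998, 0.0]
contact_force: [-0.4, 0.4, -1.1]
gripper_width: 0.0091
```

```bash
cat > st.py <<'E'
from station import sense
import numpy as np
np.set_printoptions(precision=4,suppress=True)
s=sense();q=s["tcp_rot"];print(s["time_s"],s["ee_pos"]*1e3,"yaw",2*np.arctan2(q[2],q[1]),q,"F",s["contact_force"],"M",s["torque"],s["gripper_width"],s["joint_positions"][5])
E
python3 st.py
```

```text
6.1 [616.434   36.8443 106.9671] yaw 3.277767313150722 [-0.0002 -0.068   0.9977  0.    ] F [-0.4039  0.4118 -1.0597] M [-0.002   0.0123 -0.0415] 0.00912987576289197 -1.706557573193692
```

Request:
servo_tool([
  {"hand":1,"x":0,"y":0,"z":-1,"rx":0,"ry":0,"rz":0},
  {"hand":1,"x":0,"y":0,"z":-2,"rx":0,"ry":0,"rz":0},
  {"hand":1,"x":0,"y":0,"z":-2,"rx":0,"ry":0,"rz":0},
])

```text
time_s: 6.35
ee_pos: [0.6165, 0.0368, 0.1051]
tcp_rot: [-0.0, -0.068, 0.998, -0.0]
contact_force: [-0.2, 0.1, -0.2]
gripper_width: 0.0089
```

```bash
python3 st.py
```

```text
6.35 [616.4678  36.8383 105.0733] yaw 3.2777361274120036 [-0.0001 -0.068   0.9977 -0.    ] F [-0.1941  0.0814 -0.2261] M [0.0085 0.0307 0.0151] 0.008864936080947136 -1.706534323265277
```

Request:
servo_tool([
  {"hand":1,"x":0,"y":0,"z":-1,"rx":0,"ry":0,"rz":0},
  {"hand":1,"x":0,"y":0,"z":-2,"rx":0,"ry":0,"rz":0},
  {"hand":1,"x":0,"y":0,"z":-3,"rx":0,"ry":0,"rz":0},
  {"hand":1,"x":0,"y":0,"z":-3,"rx":0,"ry":0,"rz":0},
])

```text
time_s: 6.68
ee_pos: [0.6164, 0.0369, 0.102]
tcp_rot: [-0.0, -0.068, 0.998, 0.0]
contact_force: [0.6, 0.5, -1.4]
gripper_width: 0.0087
```

```bash
python3 st.py
```

```text
6.6833 [616.4445  36.8781 102.0106] yaw 3.277821304662826 [-0.0002 -0.0681  0.9977  0.    ] F [ 0.623   0.4539 -1.4152] M [-0.0184 -0.0121 -0.0454] 0.008735474049518048 -1.706567852751086
```

Request:
servo_tool([
  {"hand":1,"x":0,"y":0,"z":-1,"rx":0,"ry":0,"rz":0},
  {"hand":1,"x":0,"y":0,"z":-2,"rx":0,"ry":0,"rz":0},
  {"hand":1,"x":0,"y":0,"z":-3,"rx":0,"ry":0,"rz":0},
  {"hand":1,"x":0,"y":0,"z":-3,"rx":0,"ry":0,"rz":0},
])

```text
time_s: 7.02
ee_pos: [0.6164, 0.0369, 0.099]
tcp_rot: [-0.0, -0.068, 0.998, 0.0]
contact_force: [-0.6, -0.2, -0.3]
gripper_width: 0.0091
```

Request:
servo_tool([
  {"hand":1,"x":0,"y":0,"z":-1,"rx":0,"ry":0,"rz":0},
  {"hand":1,"x":0,"y":0,"z":-2,"rx":0,"ry":0,"rz":0},
  {"hand":1,"x":0,"y":0,"z":-3,"rx":0,"ry":0,"rz":0},
  {"hand":1,"x":0,"y":0,"z":-3,"rx":0,"ry":0,"rz":0},
])

```text
time_s: 7.35
ee_pos: [0.6164, 0.0368, 0.096]
tcp_rot: [-0.0, -0.068, 0.998, 0.0]
contact_force: [-0.5, -0.2, -0.6]
gripper_width: 0.009
```

```bash
python3 st.py
```

```text
7.35 [616.4427  36.8483  95.9976] yaw 3.277775835827146 [-0.0002 -0.068   0.9977  0.    ] F [-0.5242 -0.176  -0.5956] M [ 0.0702 -0.     -0.0154] 0.008957379165460513 -1.706564420073776
```

Request:
servo_tool([
  {"hand":1,"x":0,"y":0,"z":-1,"rx":0,"ry":0,"rz":0},
  {"hand":1,"x":0,"y":0,"z":-2,"rx":0,"ry":0,"rz":0},
  {"hand":1,"x":0,"y":0,"z":-3,"rx":0,"ry":0,"rz":0},
  {"hand":1,"x":0,"y":0,"z":-4,"rx":0,"ry":0,"rz":0},
  {"hand":1,"x":0,"y":0,"z":-4,"rx":0,"ry":0,"rz":0},
])

```text
time_s: 7.77
ee_pos: [0.6164, 0.0369, 0.092]
tcp_rot: [-0.0, -0.068, 0.998, 0.0]
contact_force: [-0.1, 0.2, -1.0]
gripper_width: 0.0091
```

Request:
servo_tool([
  {"hand":1,"x":0,"y":0,"z":-0.7,"rx":0,"ry":0,"rz":0},
  {"hand":1,"x":0,"y":0,"z":-1.4,"rx":0,"ry":0,"rz":0},
  {"hand":1,"x":0,"y":0,"z":-2,"rx":0,"ry":0,"rz":0},
  {"hand":1,"x":0,"y":0,"z":-2,"rx":0,"ry":0,"rz":0},
])

```text
time_s: 8.1
ee_pos: [0.6166, 0.0369, 0.0903]
tcp_rot: [0.0, -0.068, 0.998, -0.0]
contact_force: [-0.4, 0.2, 0.7]
gripper_width: 0.009
```

```bash
python3 st.py
```

```text
8.1 [616.5946  36.8883  90.3103] yaw 3.277844923565886 [ 0.0001 -0.0681  0.9977 -0.    ] F [-0.3776  0.2364  0.6848] M [-0.018   0.1176 -0.0082] 0.009017051909692384 -1.7065792135464186
```

Request:
servo_tool([
  {"hand":1,"x":0,"y":0,"z":-0.7,"rx":0,"ry":0,"rz":0},
  {"hand":1,"x":0,"y":0,"z":-1.4,"rx":0,"ry":0,"rz":0},
  {"hand":1,"x":0,"y":0,"z":-1.4,"rx":0,"ry":0,"rz":0},
  {"hand":1,"x":0,"y":0,"z":-1.4,"rx":0,"ry":0,"rz":0},
])

```text
time_s: 8.43
ee_pos: [0.6166, 0.0369, 0.0893]
tcp_rot: [0.0, -0.068, 0.998, -0.0]
contact_force: [-1.9, -0.2, 5.9]
gripper_width: 0.0089
```

```bash
python3 st.py;  python3 - <<'E'
from h import *
from station import grab_frame
f=grab_frame("scene");pickle.dump(f,open("pics/scene6.pkl","wb"))
a=np.clip(1.5*cv2.resize(f["frame"][205:275,325:405],None,fx=8,fy=8,interpolation=cv2.INTER_CUBIC),0,255).astype(np.uint8)
cv2.imwrite("pics/c6.png",a)
E
```

```text
8.4333 [616.6464  36.8845  89.2813] yaw 3.2778638764591923 [ 0.0002 -0.0681  0.9977 -0.    ] F [-1.9346 -0.2107  5.8889] M [-0.0146  0.4144 -0.0158] 0.008874939510637567 -1.706577338271757
```

View pics/c6.png

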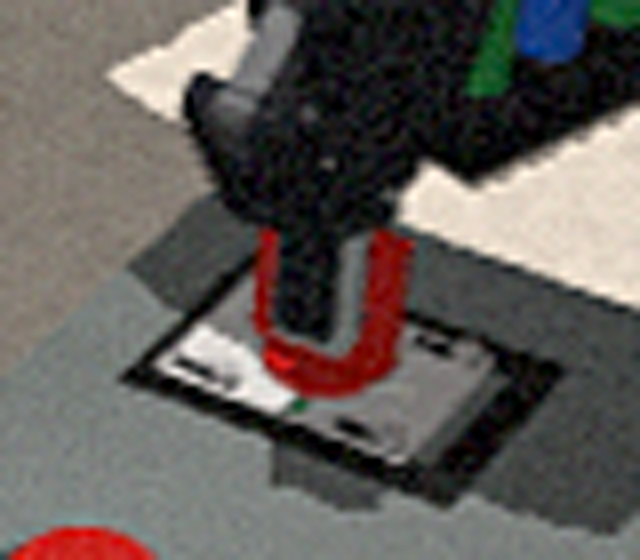

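The key is fully home: the flange sits on the plate at about (330,375) in the crop, with 5.9 N of seating force. I'll ease the pressure and sideways load, then start turning clockwise in small checked steps.

Request:
servo_tool([
  {"hand":1,"x":-0.4,"y":0,"z":0.6,"rx":0,"ry":0,"rz":0},
  {"hand":1,"x":-0.4,"y":0,"z":0.6,"rx":0,"ry":0,"rz":0},
])

```text
time_s: 8.65
ee_pos: [0.6165, 0.0369, 0.0899]
tcp_rot: [0.001, -0.068, 0.998, -0.0]
contact_force: [1.9, 0.3, 2.5]
gripper_width: 0.0089
```

```bash
python3 st.py
```

```text
8.65 [616.4939  36.8574  89.8544] yaw 3.277763774029373 [ 0.0006 -0.068   0.9977 -0.    ] F [1.853  0.268  2.4994] M [-0.0571 -0.2801 -0.0258] 0.00888660603308881 -1.7065567474603052
```

Request:
servo_tool([
  {"hand":1,"x":0,"y":-0.1,"z":0,"rx":0,"ry":0,"rz":-0.07},
  {"hand":1,"x":0,"y":-0.2,"z":0,"rx":0,"ry":0,"rz":-0.14},
  {"hand":1,"x":0,"y":-0.3,"z":0,"rx":0,"ry":0,"rz":-0.2},
  {"hand":1,"x":0,"y":-0.3,"z":0,"rx":0,"ry":0,"rz":-0.2},
])

```text
time_s: 8.98
ee_pos: [0.6165, 0.0371, 0.0898]
tcp_rot: [0.001, 0.033, 0.999, 0.0]
contact_force: [1.7, 4.7, 2.9]
gripper_width: 0.0089
```

```bash
python3 st.py
```

```text
8.9833 [616.5345  37.1245  89.7747] yaw 3.074969771185429 [0.0006 0.0333 0.9994 0.0004] F [1.7128 4.6962 2.93  ] M [ 0.9745 -0.3641  0.0454] 0.008916591730176544 -1.5040987603187443
```

Request:
servo_tool([
  {"hand":1,"x":0.2,"y":0.5,"z":0,"rx":0,"ry":0,"rz":0},
  {"hand":1,"x":0.2,"y":0.5,"z":0,"rx":0,"ry":0,"rz":0},
])

```text
time_s: 9.15
ee_pos: [0.6165, 0.0373, 0.0897]
tcp_rot: [0.0, 0.031, 1.0, 0.0]
contact_force: [2.4, 3.5, 3.4]
gripper_width: 0.0089
```

```bash
python3 st.py
```

```text
9.15 [616.5448  37.2554  89.6544] yaw 3.079654784194779 [0.0003 0.031  0.9995 0.0001] F [2.4429 3.4854 3.4401] M [ 0.6556 -0.3711  0.0247] 0.008929456098020616 -1.5078945603124094
```

Request:
servo_tool([
  {"hand":1,"x":0,"y":0,"z":0,"rx":0,"ry":0,"rz":-0.07},
  {"hand":1,"x":0,"y":0,"z":0,"rx":0,"ry":0,"rz":-0.14},
  {"hand":1,"x":0,"y":0,"z":0,"rx":0,"ry":0,"rz":-0.2},
  {"hand":1,"x":0,"y":0,"z":0,"rx":0,"ry":0,"rz":-0.2},
])

```text
time_s: 9.48
ee_pos: [0.6165, 0.0373, 0.0897]
tcp_rot: [0.0, 0.132, 0.991, 0.0]
contact_force: [1.7, 3.7, 3.9]
gripper_width: 0.0093
```

```bash
python3 st.py
```

```text
9.4833 [616.5392  37.253   89.6636] yaw 2.8762005246467868 [0.0003 0.1323 0.9912 0.0002] F [1.7334 3.6944 3.8649] M [ 0.7171 -0.4212  0.0125] 0.009319692919012568 -1.3046115908675726
```

Request:
servo_tool([
  {"hand":1,"x":0.1,"y":0.2,"z":0,"rx":0,"ry":0,"rz":-0.07},
  {"hand":1,"x":0.2,"y":0.4,"z":0,"rx":0,"ry":0,"rz":-0.14},
  {"hand":1,"x":0.2,"y":0.4,"z":0,"rx":0,"ry":0,"rz":-0.2},
  {"hand":1,"x":0.2,"y":0.4,"z":0,"rx":0,"ry":0,"rz":-0.26},
  {"hand":1,"x":0.2,"y":0.4,"z":0,"rx":0,"ry":0,"rz":-0.26},
])

```text
time_s: 9.9
ee_pos: [0.6165, 0.0373, 0.0895]
tcp_rot: [-0.0, 0.259, 0.966, -0.0]
contact_force: [1.1, 1.9, 4.0]
gripper_width: 0.0088
```

```bash
python3 st.py
```

```text
9.9 [616.5244  37.312   89.5353] yaw 2.6178335397495567 [-0.      0.2589  0.9659 -0.0001] F [1.1422 1.9084 4.0248] M [ 0.2756 -0.1578  0.0648] 0.008760735327845388 -1.0456957355872336
```

Request:
servo_tool([
  {"hand":1,"x":0.1,"y":0.1,"z":0,"rx":0,"ry":0,"rz":-0.07},
  {"hand":1,"x":0.1,"y":0.1,"z":0,"rx":0,"ry":0,"rz":-0.14},
  {"hand":1,"x":0.1,"y":0.1,"z":0,"rx":0,"ry":0,"rz":-0.21},
  {"hand":1,"x":0.1,"y":0.1,"z":0,"rx":0,"ry":0,"rz":-0.28},
  {"hand":1,"x":0.1,"y":0.1,"z":0,"rx":0,"ry":0,"rz":-0.35},
  {"hand":1,"x":0.1,"y":0.1,"z":0,"rx":0,"ry":0,"rz":-0.35},
])

```text
time_s: 10.4
ee_pos: [0.6166, 0.0373, 0.0895]
tcp_rot: [-0.0, 0.423, 0.906, -0.0]
contact_force: [-0.6, 0.2, 4.5]
gripper_width: 0.0092
```

```bash
python3 st.py
```

```text
10.4 [616.5503  37.3163  89.4864] yaw 2.2683736418909834 [-0.0001  0.4229  0.9062 -0.0002] F [-0.6058  0.1568  4.4569] M [0.0356 0.0728 0.0831] 0.009202720388764126 -0.6961130716330082
```

Request:
servo_tool([
  {"hand":1,"x":0,"y":0,"z":0,"rx":0,"ry":0,"rz":-0.06},
  {"hand":1,"x":0,"y":0,"z":0,"rx":0,"ry":0,"rz":-0.12},
  {"hand":1,"x":0,"y":0,"z":0,"rx":0,"ry":0,"rz":-0.18},
  {"hand":1,"x":0,"y":0,"z":0,"rx":0,"ry":0,"rz":-0.24},
  {"hand":1,"x":0,"y":0,"z":0,"rx":0,"ry":0,"rz":-0.24},
])

```text
time_s: 10.82
ee_pos: [0.6165, 0.0373, 0.0894]
tcp_rot: [-0.0, 0.528, 0.849, -0.0]
contact_force: [-0.8, -0.4, 4.3]
gripper_width: 0.0089
```

```bash
python3 st.py
```

```text
10.8167 [616.4852  37.3129  89.427 ] yaw 2.0298490522224903 [-0.0001  0.5277  0.8494 -0.0003] F [-0.8382 -0.3682  4.2757] M [-0.0559  0.1363  0.0162] 0.008922357262708765 -0.4575783004472362
```

Request:
servo_tool([
  {"hand":1,"x":0,"y":0,"z":0,"rx":0,"ry":0,"rz":-0.05},
  {"hand":1,"x":0,"y":0,"z":0,"rx":0,"ry":0,"rz":-0.1},
  {"hand":1,"x":0,"y":0,"z":0,"rx":0,"ry":0,"rz":-0.14},
  {"hand":1,"x":0,"y":0,"z":0,"rx":0,"ry":0,"rz":-0.14},
])

```text
time_s: 11.15
ee_pos: [0.6164, 0.0373, 0.0894]
tcp_rot: [-0.0, 0.585, 0.811, -0.0]
contact_force: [-0.3, -0.7, 4.2]
gripper_width: 0.0089
```

```bash
python3 st.py
```

```text
11.15 [616.4312  37.3343  89.3836] yaw 1.891130621447286 [-0.0002  0.5853  0.8108 -0.0003] F [-0.3084 -0.6687  4.2411] M [-0.1972  0.3084  0.08  ] 0.008906806360627559 -0.3188910879722914
```

Request:
servo_tool([
  {"hand":1,"x":0,"y":0,"z":0,"rx":0,"ry":0,"rz":-0.04},
  {"hand":1,"x":0,"y":0,"z":0,"rx":0,"ry":0,"rz":-0.06},
  {"hand":1,"x":0,"y":0,"z":0,"rx":0,"ry":0,"rz":-0.06},
])

```text
time_s: 11.4
ee_pos: [0.6165, 0.0374, 0.0894]
tcp_rot: [-0.0, 0.61, 0.793, -0.0]
contact_force: [-1.7, -0.7, 4.8]
gripper_width: 0.0089
```

```bash
python3 st.py
```

```text
11.4 [616.4894  37.3711  89.4052] yaw 1.8303186821224988 [-0.0001  0.6097  0.7927 -0.0003] F [-1.7354 -0.6592  4.8334] M [-0.2986  0.4009  0.0615] 0.008897832738618033 -0.25804198793455563
```

Request:
servo_tool([
  {"hand":1,"x":0,"y":0,"z":0,"rx":0,"ry":0,"rz":-0.03},
  {"hand":1,"x":0,"y":0,"z":0,"rx":0,"ry":0,"rz":-0.05},
  {"hand":1,"x":0,"y":0,"z":0,"rx":0,"ry":0,"rz":-0.05},
])

```text
time_s: 11.65
ee_pos: [0.6165, 0.0375, 0.0894]
tcp_rot: [-0.0, 0.63, 0.777, -0.0]
contact_force: [-3.4, -2.0, 4.5]
gripper_width: 0.0092
```

```bash
python3 st.py
```

```text
11.65 [616.4919  37.4677  89.3948] yaw 1.7787614571488057 [-0.0001  0.6299  0.7767 -0.0002] F [-3.3743 -2.0473  4.5373] M [-0.2786  0.5012  0.0658] 0.00923268898176241 -0.20640106538174852
```

Request:
servo_tool([
  {"hand":1,"x":0,"y":0,"z":0,"rx":0,"ry":0,"rz":0},
])

```text
time_s: 11.73
ee_pos: [0.6165, 0.0374, 0.0894]
tcp_rot: [-0.0, 0.63, 0.777, -0.0]
contact_force: [-3.1, -0.9, 5.2]
gripper_width: 0.0094
```

```bash
python3 st.py
```

```text
11.7333 [616.4845  37.4306  89.3775] yaw 1.7795880167210698 [-0.0002  0.6296  0.7769 -0.0002] F [-3.1433 -0.9184  5.1744] M [-0.3215  0.5775  0.0665] 0.009449842854342064 -0.20729358800430805
```

Request:
servo_tool([
  {"hand":1,"x":-0.3,"y":-0.1,"z":0,"rx":0,"ry":0,"rz":-0.03},
  {"hand":1,"x":-0.3,"y":-0.1,"z":0,"rx":0,"ry":0,"rz":-0.03},
])

```text
time_s: 11.9
ee_pos: [0.6164, 0.0374, 0.0895]
tcp_rot: [0.0, 0.642, 0.767, 0.0]
contact_force: [-0.7, -1.5, 4.9]
gripper_width: 0.009
```

```bash
python3 st.py
```

```text
11.9 [616.3784  37.4191  89.4817] yaw 1.747852510258139 [0.0001 0.6418 0.7669 0.    ] F [-0.6561 -1.4579  4.9215] M [-0.2267  0.3386  0.0838] 0.009038146620685914 -0.1757047148430886
```

Request:
servo_tool([
  {"hand":1,"x":0,"y":0,"z":0,"rx":0,"ry":0,"rz":-0.03},
  {"hand":1,"x":0,"y":0,"z":0,"rx":0,"ry":0,"rz":-0.03},
])

```text
time_s: 12.07
ee_pos: [0.6164, 0.0374, 0.0895]
tcp_rot: [0.0, 0.653, 0.757, 0.0]
contact_force: [-2.1, -1.4, 4.6]
gripper_width: 0.0089
```

```bash
python3 st.py
```

```text
12.0667 [616.4085  37.4204  89.4804] yaw 1.718160886808335 [0.0001 0.6531 0.7572 0.    ] F [-2.1161 -1.4024  4.6445] M [-0.2599  0.3409  0.1097] 0.008892978869996418 -0.14596801731056291
```

Request:
servo_tool([
  {"hand":1,"x":-0.2,"y":-0.1,"z":0,"rx":0,"ry":0,"rz":-0.02},
  {"hand":1,"x":-0.2,"y":-0.1,"z":0,"rx":0,"ry":0,"rz":-0.02},
])

```text
time_s: 12.23
ee_pos: [0.6163, 0.0374, 0.0895]
tcp_rot: [0.0, 0.661, 0.75, 0.0]
contact_force: [-0.2, -1.3, 4.3]
gripper_width: 0.0088
```

```bash
python3 st.py
```

```text
12.2333 [616.2925  37.4185  89.522 ] yaw 1.697610030370065 [0.0001 0.6609 0.7505 0.0002] F [-0.2363 -1.3422  4.3411] M [-0.1857  0.0523  0.0531] 0.008767646847741777 -0.12556774623486774
```

Request:
servo_tool([
  {"hand":1,"x":0,"y":0,"z":0,"rx":0,"ry":0,"rz":0},
])

```text
time_s: 12.32
ee_pos: [0.6163, 0.0374, 0.0895]
tcp_rot: [0.0, 0.66, 0.751, 0.0]
contact_force: [0.1, -0.1, 3.8]
gripper_width: 0.0088
```

```bash
python3 st.py
```

```text
12.3167 [616.2903  37.4046  89.5418] yaw 1.698678924803315 [0.0002 0.6605 0.7508 0.0002] F [ 0.149  -0.1485  3.7901] M [-0.1954  0.0029  0.1679] 0.00881363000539679 -0.12660395997947252
```

```bash
cat > avg.py <<'E'
from station import sense,grab_frame
import numpy as np
np.set_printoptions(precision=3,suppress=True)
L=[]
for i in range(6):
    grab_frame("top");s=sense();L.append(np.r_[s["contact_force"],s["torque"]])
L=np.array(L);q=s["tcp_rot"];print(s["time_s"],s["ee_pos"]*1e3,2*np.arctan2(q[2],q[1]),"mean",L.mean(0),"sd",L.std(0))
E
python3 avg.py
```

```text
12.6167 [616.3    37.359  89.573] 1.6980437246542883 mean [ 0.703 -0.974  3.712 -0.141 -0.109  0.108] sd [0.36  0.526 0.418 0.043 0.056 0.026]
```

Request:
servo_tool([
  {"hand":1,"x":0,"y":0,"z":0,"rx":0,"ry":0,"rz":-0.03},
  {"hand":1,"x":0,"y":0,"z":0,"rx":0,"ry":0,"rz":-0.03},
])

```text
time_s: 12.78
ee_pos: [0.6163, 0.0374, 0.0895]
tcp_rot: [0.0, 0.672, 0.74, 0.0]
contact_force: [0.7, -0.2, 4.1]
gripper_width: 0.0092
```

```bash
python3 avg.py
```

```text
13.0833 [616.234  37.391  89.533] 1.6683379688378466 mean [ 0.977 -0.464  3.921 -0.137 -0.22   0.139] sd [0.675 0.85  0.44  0.036 0.04  0.005]
```

Request:
servo_tool([
  {"hand":1,"x":0,"y":0,"z":0,"rx":0,"ry":0,"rz":-0.015},
  {"hand":1,"x":0,"y":0,"z":0,"rx":0,"ry":0,"rz":-0.015},
])

```text
time_s: 13.25
ee_pos: [0.6162, 0.0374, 0.0895]
tcp_rot: [0.0, 0.678, 0.735, 0.0]
contact_force: [1.3, -0.5, 4.9]
gripper_width: 0.0091
```

```bash
python3 avg.py;  python3 - <<'E'
from h import *
from station import grab_frame
f=grab_frame("scene");pickle.dump(f,open("pics/scene7.pkl","wb"))
a=np.clip(1.5*cv2.resize(f["frame"][205:275,325:405],None,fx=8,fy=8,interpolation=cv2.INTER_CUBIC),0,255).astype(np.uint8)
cv2.imwrite("pics/c7.png",a)
E
```

```text
13.55 [616.182  37.365  89.497] 1.652920054028401 mean [ 1.521 -0.452  4.533 -0.14  -0.306  0.203] sd [0.371 0.35  0.333 0.014 0.02  0.025]
```

View pics/c7.png

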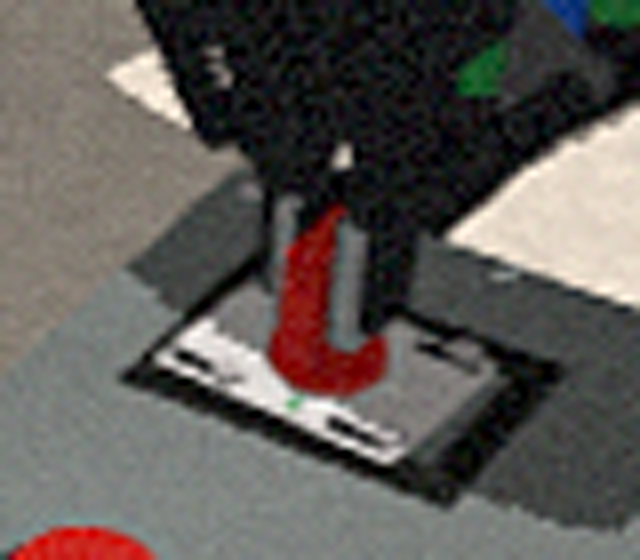

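Stop felt: torque rose 0.108 → 0.139 → 0.20 N m and the handle in the picture (about (320,290)) now lies across the plate. Backing off straight away and turning home.

Request:
servo_tool([
  {"hand":1,"x":0.1,"y":0,"z":0,"rx":0,"ry":0,"rz":0.07},
  {"hand":1,"x":0.2,"y":0,"z":0,"rx":0,"ry":0,"rz":0.14},
  {"hand":1,"x":0.2,"y":0,"z":0,"rx":0,"ry":0,"rz":0.21},
  {"hand":1,"x":0.2,"y":0,"z":0,"rx":0,"ry":0,"rz":0.28},
  {"hand":1,"x":0.2,"y":0,"z":0,"rx":0,"ry":0,"rz":0.35},
  {"hand":1,"x":0.2,"y":0,"z":0,"rx":0,"ry":0,"rz":0.42},
  {"hand":1,"x":0.2,"y":0,"z":0,"rx":0,"ry":0,"rz":0.5},
])

```text
time_s: 14.18
ee_pos: [0.6163, 0.0376, 0.0895]
tcp_rot: [-0.0, 0.473, 0.881, 0.0]
contact_force: [2.2, 1.1, 4.4]
gripper_width: 0.0094
```

```bash
python3 avg.py
```

```text
14.4833 [616.332  37.582  89.495] 2.1506114162546437 mean [ 1.001  2.155  4.281  0.368 -0.249 -0.04 ] sd [0.724 0.704 0.282 0.089 0.024 0.043]
```

Request:
servo_tool([
  {"hand":1,"x":0,"y":0,"z":0,"rx":0,"ry":0,"rz":0.07},
  {"hand":1,"x":0,"y":0,"z":0,"rx":0,"ry":0,"rz":0.14},
  {"hand":1,"x":0,"y":0,"z":0,"rx":0,"ry":0,"rz":0.21},
  {"hand":1,"x":0,"y":0,"z":0,"rx":0,"ry":0,"rz":0.28},
  {"hand":1,"x":0,"y":0,"z":0,"rx":0,"ry":0,"rz":0.35},
  {"hand":1,"x":0,"y":0,"z":0,"rx":0,"ry":0,"rz":0.42},
  {"hand":1,"x":0,"y":0,"z":0,"rx":0,"ry":0,"rz":0.5},
])

```text
time_s: 15.07
ee_pos: [0.6163, 0.0376, 0.0894]
tcp_rot: [-0.0, 0.241, 0.97, 0.0]
contact_force: [0.2, 3.3, 4.0]
gripper_width: 0.0089
```

```bash
python3 avg.py
```

```text
15.3667 [616.308  37.547  89.47 ] 2.6502379224687567 mean [ 0.759  3.438  4.536  0.629 -0.164 -0.046] sd [0.252 0.405 0.42  0.073 0.032 0.049]
```

Request:
servo_tool([
  {"hand":1,"x":0.1,"y":0.1,"z":0,"rx":0,"ry":0,"rz":0.07},
  {"hand":1,"x":0.1,"y":0.2,"z":0,"rx":0,"ry":0,"rz":0.14},
  {"hand":1,"x":0.1,"y":0.3,"z":0,"rx":0,"ry":0,"rz":0.21},
  {"hand":1,"x":0.1,"y":0.3,"z":0,"rx":0,"ry":0,"rz":0.28},
  {"hand":1,"x":0.1,"y":0.3,"z":0,"rx":0,"ry":0,"rz":0.35},
  {"hand":1,"x":0.1,"y":0.3,"z":0,"rx":0,"ry":0,"rz":0.42},
  {"hand":1,"x":0.1,"y":0.3,"z":0,"rx":0,"ry":0,"rz":0.5},
  {"hand":1,"x":0.1,"y":0.3,"z":0,"rx":0,"ry":0,"rz":0.55},
])

```text
time_s: 16.03
ee_pos: [0.6163, 0.0376, 0.0894]
tcp_rot: [-0.0, -0.032, 0.999, -0.0]
contact_force: [0.4, 2.3, 4.1]
gripper_width: 0.0092
```

```bash
python3 avg.py
```

```text
16.3333 [616.326  37.592  89.409] 3.20063400388149 mean [-0.552  2.834  4.661  0.435  0.065 -0.053] sd [0.265 0.441 0.698 0.027 0.041 0.02 ]
```

Request:
servo_tool([
  {"hand":1,"x":0,"y":0,"z":0,"rx":0,"ry":0,"rz":0.04},
  {"hand":1,"x":0,"y":0,"z":0,"rx":0,"ry":0,"rz":0.08},
  {"hand":1,"x":0,"y":0,"z":0,"rx":0,"ry":0,"rz":0.1},
  {"hand":1,"x":0,"y":0,"z":0,"rx":0,"ry":0,"rz":0.1},
])

```text
time_s: 16.67
ee_pos: [0.6163, 0.0376, 0.0894]
tcp_rot: [-0.0, -0.08, 0.997, -0.0]
contact_force: [-1.4, 1.8, 4.0]
gripper_width: 0.009
```

```bash
python3 avg.py
```

```text
16.9667 [616.385  37.644  89.447] 3.3021243422102113 mean [-1.546  1.92   4.826  0.334  0.267 -0.047] sd [0.786 0.658 0.162 0.031 0.053 0.042]
```

Request:
servo_tool([
  {"hand":1,"x":0,"y":0,"z":0,"rx":0,"ry":0,"rz":0.04},
  {"hand":1,"x":0,"y":0,"z":0,"rx":0,"ry":0,"rz":0.06},
  {"hand":1,"x":0,"y":0,"z":0,"rx":0,"ry":0,"rz":0.06},
])

```text
time_s: 17.22
ee_pos: [0.6164, 0.0376, 0.0895]
tcp_rot: [-0.0, -0.111, 0.994, -0.0]
contact_force: [-1.7, 1.5, 4.2]
gripper_width: 0.0094
```

```bash
python3 avg.py
```

```text
17.5167 [616.397  37.665  89.429] 3.3622987438918153 mean [-1.679  1.715  4.573  0.282  0.35  -0.083] sd [0.486 0.484 0.361 0.043 0.036 0.03 ]
```

Request:
servo_tool([
  {"hand":1,"x":0,"y":0,"z":0,"rx":0,"ry":0,"rz":0.03},
  {"hand":1,"x":0,"y":0,"z":0,"rx":0,"ry":0,"rz":0.03},
])

```text
time_s: 17.68
ee_pos: [0.6164, 0.0377, 0.0894]
tcp_rot: [-0.0, -0.126, 0.992, 0.0]
contact_force: [-1.5, 2.1, 3.5]
gripper_width: 0.0092
```

```bash
python3 avg.py
```

```text
17.9833 [616.417  37.652  89.453] 3.3922587457248885 mean [-1.779  1.428  4.666  0.293  0.379 -0.062] sd [0.136 0.425 0.24  0.044 0.024 0.032]
```

Request:
servo_tool([
  {"hand":1,"x":0,"y":0,"z":0,"rx":0,"ry":0,"rz":0.03},
  {"hand":1,"x":0,"y":0,"z":0,"rx":0,"ry":0,"rz":0.03},
])

```text
time_s: 18.15
ee_pos: [0.6164, 0.0376, 0.0895]
tcp_rot: [-0.0, -0.141, 0.99, -0.0]
contact_force: [-2.2, 1.3, 4.5]
gripper_width: 0.0088
```

```bash
python3 avg.py
```

```text
18.45 [616.442  37.655  89.484] 3.4222920954676974 mean [-2.485  1.253  4.892  0.256  0.403 -0.05 ] sd [0.449 0.474 0.414 0.016 0.01  0.028]
```

Request:
servo_tool([
  {"hand":1,"x":0,"y":0,"z":0,"rx":0,"ry":0,"rz":0.025},
  {"hand":1,"x":0,"y":0,"z":0,"rx":0,"ry":0,"rz":0.025},
])

```text
time_s: 18.62
ee_pos: [0.6164, 0.0377, 0.0895]
tcp_rot: [-0.0, -0.153, 0.988, 0.0]
contact_force: [-1.2, 2.0, 4.2]
gripper_width: 0.0088
```

```bash
python3 avg.py
```

```text
18.9167 [616.43   37.682  89.463] 3.4473538215330715 mean [-2.532  1.329  4.509  0.283  0.457 -0.096] sd [0.297 0.318 0.41  0.035 0.037 0.029]
```

Request:
servo_tool([
  {"hand":1,"x":0,"y":0,"z":0,"rx":0,"ry":0,"rz":0.02},
  {"hand":1,"x":0,"y":0,"z":0,"rx":0,"ry":0,"rz":0.02},
])

```text
time_s: 19.08
ee_pos: [0.6164, 0.0377, 0.0895]
tcp_rot: [-0.0, -0.163, 0.987, 0.0]
contact_force: [-2.6, 1.5, 4.1]
gripper_width: 0.0094
```

```bash
python3 avg.py
```

```text
19.3833 [616.444  37.68   89.476] 3.4677246548413496 mean [-2.974  1.202  4.396  0.283  0.492 -0.12 ] sd [0.434 0.621 0.275 0.023 0.028 0.03 ]
```

Home stop felt (-0.12 N m). Backing to the middle of the play, unloading, and lifting gently.

Request:
servo_tool([
  {"hand":1,"x":-0.1,"y":0.05,"z":0.2,"rx":0,"ry":0,"rz":-0.06},
  {"hand":1,"x":-0.2,"y":0.1,"z":0.4,"rx":0,"ry":0,"rz":-0.12},
  {"hand":1,"x":-0.2,"y":0.1,"z":0.6,"rx":0,"ry":0,"rz":-0.16},
  {"hand":1,"x":-0.2,"y":0.1,"z":0.8,"rx":0,"ry":0,"rz":-0.16},
])

```text
time_s: 19.72
ee_pos: [0.6165, 0.0375, 0.0902]
tcp_rot: [0.0, -0.082, 0.997, -0.0]
contact_force: [1.3, 0.1, 0.9]
gripper_width: 0.0092
```

```bash
python3 avg.py
```

```text
20.0167 [616.328  37.637  90.243] 3.308540565543835 mean [ 1.034 -0.852  1.599 -0.096 -0.175 -0.009] sd [0.696 0.532 0.406 0.056 0.037 0.027]
```

Request:
servo_tool([
  {"hand":1,"x":0,"y":0,"z":1,"rx":0,"ry":0,"rz":0},
  {"hand":1,"x":0,"y":0,"z":2,"rx":0,"ry":0,"rz":0},
  {"hand":1,"x":0,"y":0,"z":2,"rx":0,"ry":0,"rz":0},
])

```text
time_s: 20.27
ee_pos: [0.6161, 0.0378, 0.0923]
tcp_rot: [-0.0, -0.083, 0.997, 0.0]
contact_force: [-0.7, 0.1, -1.2]
gripper_width: 0.0089
```

```bash
python3 st.py
```

```text
20.2667 [616.1231  37.8175  92.2825] yaw 3.308094927882254 [-0.0002 -0.0832  0.9965  0.    ] F [-0.6996  0.0585 -1.224 ] M [ 0.0253 -0.0036  0.013 ] 0.008896064824503967 -1.735341552391099
```

Request:
servo_tool([
  {"hand":1,"x":0,"y":0,"z":1,"rx":0,"ry":0,"rz":0},
  {"hand":1,"x":0,"y":0,"z":2,"rx":0,"ry":0,"rz":0},
  {"hand":1,"x":0,"y":0,"z":3,"rx":0,"ry":0,"rz":0},
  {"hand":1,"x":0,"y":0,"z":3,"rx":0,"ry":0,"rz":0},
])

```text
time_s: 20.6
ee_pos: [0.6163, 0.0378, 0.0956]
tcp_rot: [0.0, -0.083, 0.997, -0.0]
contact_force: [0.4, 0.0, -1.1]
gripper_width: 0.009
```

```bash
python3 avg.py
```

```text
20.9 [616.233  37.767  95.225] 3.307835051479169 mean [ 0.24  -0.052 -0.344  0.002 -0.016  0.008] sd [0.488 0.413 0.475 0.027 0.033 0.024]
```

No load at 95.2 mm height. Continuing in small steps while the lugs pass the plate.

Request:
servo_tool([
  {"hand":1,"x":0,"y":0,"z":1,"rx":0,"ry":0,"rz":0},
  {"hand":1,"x":0,"y":0,"z":2,"rx":0,"ry":0,"rz":0},
  {"hand":1,"x":0,"y":0,"z":3,"rx":0,"ry":0,"rz":0},
  {"hand":1,"x":0,"y":0,"z":3,"rx":0,"ry":0,"rz":0},
])

```text
time_s: 21.23
ee_pos: [0.6164, 0.0378, 0.0986]
tcp_rot: [0.0, -0.083, 0.997, -0.0]
contact_force: [0.0, -0.1, -1.5]
gripper_width: 0.0089
```

```bash
python3 st.py
```

```text
21.2333 [616.3659  37.7701  98.5952] yaw 3.3078235256553223 [ 0.0002 -0.083   0.9965 -0.    ] F [ 0.0154 -0.1103 -1.4563] M [-0.0585  0.0092 -0.0168] 0.008852744141514718 -1.7351361945577137
```

Request:
servo_tool([
  {"hand":1,"x":0,"y":0,"z":1,"rx":0,"ry":0,"rz":0},
  {"hand":1,"x":0,"y":0,"z":2,"rx":0,"ry":0,"rz":0},
  {"hand":1,"x":0,"y":0,"z":3,"rx":0,"ry":0,"rz":0},
  {"hand":1,"x":0,"y":0,"z":3,"rx":0,"ry":0,"rz":0},
])

```text
time_s: 21.57
ee_pos: [0.6164, 0.0378, 0.1016]
tcp_rot: [0.0, -0.083, 0.997, -0.0]
contact_force: [0.5, -0.4, -0.8]
gripper_width: 0.0088
```

```bash
python3 st.py
```

```text
21.5667 [616.3597  37.76   101.5743] yaw 3.3077984845535315 [ 0.0002 -0.083   0.9965 -0.    ] F [ 0.5418 -0.3544 -0.7976] M [-0.0238 -0.0331  0.0105] 0.008764609455666953 -1.7351163892961303
```

Withdrawing freely. Lifting clear and checking.

Request:
servo_tool([
  {"hand":1,"x":0,"y":0,"z":2,"rx":0,"ry":0,"rz":0},
  {"hand":1,"x":0,"y":0,"z":5,"rx":0,"ry":0,"rz":0},
  {"hand":1,"x":0,"y":0,"z":9,"rx":0,"ry":0,"rz":0},
  {"hand":1,"x":0,"y":0,"z":15,"rx":0,"ry":0,"rz":0},
  {"hand":1,"x":0,"y":0,"z":25,"rx":0,"ry":0,"rz":0},
  {"hand":1,"x":0,"y":0,"z":29,"rx":0,"ry":0,"rz":0},
  {"hand":1,"x":0,"y":0,"z":29,"rx":0,"ry":0,"rz":0},
])

```text
time_s: 22.15
ee_pos: [0.6169, 0.0378, 0.1321]
tcp_rot: [0.001, -0.083, 0.997, -0.0]
contact_force: [-0.1, 0.1, -1.1]
gripper_width: 0.0089
```

```bash
python3 st.py;  python3 - <<'E'
from h import *
from station import grab_frame
f=grab_frame("scene");pickle.dump(f,open("pics/scene8.pkl","wb"))
a=np.clip(1.5*cv2.resize(f["frame"][195:275,325:405],None,fx=7,fy=7,interpolation=cv2.INTER_CUBIC),0,255).astype(np.uint8)
cv2.imwrite("pics/c8.png",a)
im=f["frame"].astype(int);v=im[...,2]-im[...,1]
for y in range(210,240,2):
    x=np.nonzero(v[y,345:385]>30)[0]+345
    if len(x):print(y,x.min(),x.max())
print(proj(f,[[.6163,.0378,.1305-.0297+.020]]))
E
```

```text
22.15 [616.8694  37.76   132.0798] yaw 3.3077902893207227 [ 0.0013 -0.083   0.9965 -0.0001] F [-0.1265  0.1011 -1.1304] M [ 0.0318 -0.0047 -0.0415] 0.008866779492649343 -1.7350906813036864
214 360 375
216 359 378
218 359 378
220 359 378
222 359 378
224 359 378
226 359 377
228 359 376
230 360 376
232 360 376
234 361 374
236 367 369
[[368.07492579 231.7059673 ]]
```

View pics/c8.png

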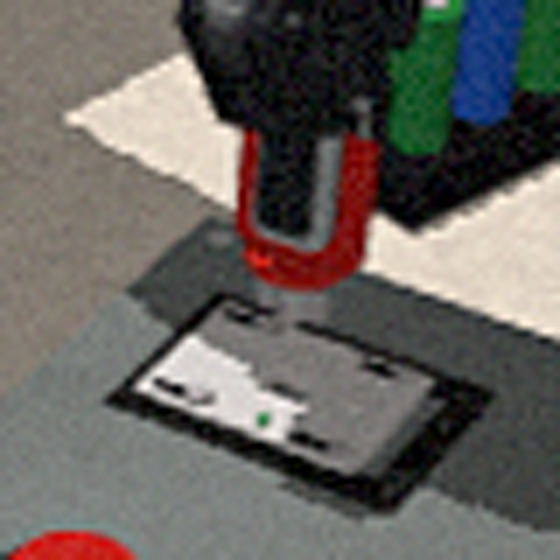

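Key is out and upright, its flange centre (368,231) on the predicted tool axis, and the plate is still in place. Carrying it back at about 0.18 m height, turning to stand 45° to the block's sides, where the lug bar has most clearance.

Request:
servo_tool([
  {"hand":1,"x":0,"y":0,"z":15,"rx":0,"ry":0,"rz":0},
  {"hand":1,"x":0,"y":0,"z":35,"rx":0,"ry":0,"rz":-0.1},
  {"hand":1,"x":0,"y":0,"z":50,"rx":0,"ry":0,"rz":-0.2},
  {"hand":1,"x":-5,"y":-12,"z":52,"rx":0,"ry":0,"rz":-0.3},
  {"hand":1,"x":-12,"y":-32,"z":52,"rx":0,"ry":0,"rz":-0.4},
  {"hand":1,"x":-20,"y":-55,"z":52,"rx":0,"ry":0,"rz":-0.52},
  {"hand":1,"x":-29,"y":-79,"z":52,"rx":0,"ry":0,"rz":-0.64},
  {"hand":1,"x":-37,"y":-103,"z":52,"rx":0,"ry":0,"rz":-0.76},
  {"hand":1,"x":-46,"y":-127,"z":52,"rx":0,"ry":0,"rz":-0.88},
  {"hand":1,"x":-55,"y":-151,"z":52,"rx":0,"ry":0,"rz":-1.0},
  {"hand":1,"x":-63,"y":-175,"z":52,"rx":0,"ry":0,"rz":-1.1},
  {"hand":1,"x":-72,"y":-199,"z":52,"rx":0,"ry":0,"rz":-1.2},
  {"hand":1,"x":-80,"y":-222,"z":52,"rx":0,"ry":0,"rz":-1.3},
  {"hand":1,"x":-80,"y":-222,"z":52,"rx":0,"ry":0,"rz":-1.3},
  {"hand":1,"x":-80,"y":-222,"z":52,"rx":0,"ry":0,"rz":-1.3},
])

```text
time_s: 23.45
ee_pos: [0.5358, -0.185, 0.182]
tcp_rot: [-0.0, 0.538, 0.843, -0.0]
contact_force: [-0.7, -0.7, -0.7]
gripper_width: 0.0089
```

```bash
python3 st.py
```

```text
23.45 [ 535.8437 -185.0247  182.0417] yaw 2.006642092569019 [-0.0002  0.5375  0.8433 -0.    ] F [-0.6791 -0.7116 -0.6766] M [-0.0077 -0.0166 -0.0289] 0.008935593104048794 -0.8329908051017177
```

Request:
servo_tool([
  {"hand":1,"x":-6,"y":-18,"z":0,"rx":0,"ry":0,"rz":-0.1},
  {"hand":1,"x":-13,"y":-38,"z":0,"rx":0,"ry":0,"rz":-0.2},
  {"hand":1,"x":-21,"y":-60,"z":0,"rx":0,"ry":0,"rz":-0.3},
  {"hand":1,"x":-29,"y":-83,"z":0,"rx":0,"ry":0,"rz":-0.4},
  {"hand":1,"x":-37,"y":-105,"z":0,"rx":0,"ry":0,"rz":-0.5},
  {"hand":1,"x":-45,"y":-127,"z":0,"rx":0,"ry":0,"rz":-0.6},
  {"hand":1,"x":-52,"y":-147,"z":0,"rx":0,"ry":0,"rz":-0.7},
  {"hand":1,"x":-56.8,"y":-160,"z":-10,"rx":0,"ry":0,"rz":-0.8},
  {"hand":1,"x":-56.8,"y":-160,"z":-30,"rx":0,"ry":0,"rz":-0.9},
  {"hand":1,"x":-56.8,"y":-160,"z":-50,"rx":0,"ry":0,"rz":-1.0},
  {"hand":1,"x":-56.8,"y":-160,"z":-70,"rx":0,"ry":0,"rz":-1.098},
  {"hand":1,"x":-56.8,"y":-160,"z":-85,"rx":0,"ry":0,"rz":-1.098},
  {"hand":1,"x":-56.8,"y":-160,"z":-90,"rx":0,"ry":0,"rz":-1.098},
  {"hand":1,"x":-56.8,"y":-160,"z":-90,"rx":0,"ry":0,"rz":-1.098},
  {"hand":1,"x":-56.8,"y":-160,"z":-90,"rx":0,"ry":0,"rz":-1.098},
])

```text
time_s: 24.7
ee_pos: [0.48, -0.344, 0.0929]
tcp_rot: [0.0, 0.898, 0.44, 0.0]
contact_force: [0.5, -0.6, -0.6]
gripper_width: 0.009
```

```bash
python3 st.py;  python3 - <<'E'
from h import *
from station import grab_frame
f=grab_frame("scene");pickle.dump(f,open("pics/scene9.pkl","wb"))
a=np.clip(1.5*cv2.resize(f["frame"][290:380,110:210],None,fx=6,fy=6,interpolation=cv2.INTER_CUBIC),0,255).astype(np.uint8)
cv2.imwrite("pics/c9.png",a)
print(proj(f,[[.479,-.345,.04],[.479,-.345,.062],[.479,-.345,.081]]))
im=f["frame"].astype(int);v=im[...,2]-im[...,1]
for y in range(300,335,2):
    x=np.nonzero(v[y,130:190]>30)[0]+130
    if len(x):print(y,x.min(),x.max())
th=np.linspace(0,6.28,90);q=proj(f,[[.479+.015*np.cos(t),-.345+.015*np.sin(t),.062+z] for t in th for z in(.018,.022)]);print("flange",q.min(0),q.max(0))
E
```

```text
24.7 [ 480.0218 -343.9566   92.8934] yaw 0.9117486362953593 [0.0002 0.8979 0.4402 0.0001] F [ 0.5351 -0.6498 -0.5932] M [ 0.0251  0.0121 -0.0339] 0.009022634227560581 -0.024779201022291024
[[160.87776363 334.28951071]
 [158.33693656 324.86503397]
 [156.06896705 316.44941695]]
300 159 164
302 159 165
304 160 165
306 140 166
308 141 166
310 142 167
312 142 167
314 143 166
316 143 165
318 147 164
320 147 162
322 150 159
324 150 151
326 148 156
328 145 154
330 142 152
332 140 149
334 137 146
flange [145.82203063 308.56825718] [165.93459571 323.66902027]
```

View pics/c9.png

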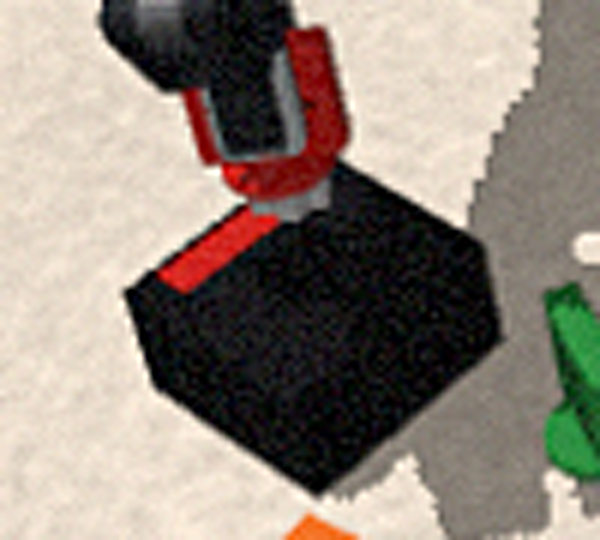

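The key hangs over the block at about (290,190) in the crop, shank clear of the top face. Lowering with checks.

Request:
servo_tool([
  {"hand":1,"x":-0.8,"y":-0.8,"z":-6,"rx":0,"ry":0,"rz":0},
  {"hand":1,"x":-0.8,"y":-0.8,"z":-12,"rx":0,"ry":0,"rz":0},
  {"hand":1,"x":-0.8,"y":-0.8,"z":-18,"rx":0,"ry":0,"rz":0},
  {"hand":1,"x":-0.8,"y":-0.8,"z":-21,"rx":0,"ry":0,"rz":0},
  {"hand":1,"x":-0.8,"y":-0.8,"z":-24,"rx":0,"ry":0,"rz":0},
  {"hand":1,"x":-0.8,"y":-0.8,"z":-25.5,"rx":0,"ry":0,"rz":0},
  {"hand":1,"x":-0.8,"y":-0.8,"z":-25.5,"rx":0,"ry":0,"rz":0},
])

```text
time_s: 25.33
ee_pos: [0.4786, -0.345, 0.0664]
tcp_rot: [-0.0, 0.898, 0.439, -0.0]
contact_force: [-1.0, 0.1, -0.7]
gripper_width: 0.0091
```

```bash
python3 st.py
```

```text
25.3333 [ 478.5508 -344.976    66.3917] yaw 0.9098327437179458 [-0.0002  0.8983  0.4394 -0.0001] F [-0.9703  0.1056 -0.6724] M [ 0.0185  0.0699 -0.0644] 0.009071864542033233 -0.025722074535146924
```

Request:
servo_tool([
  {"hand":1,"x":0,"y":0,"z":-1.5,"rx":0,"ry":0,"rz":0},
  {"hand":1,"x":0,"y":0,"z":-3,"rx":0,"ry":0,"rz":0},
  {"hand":1,"x":0,"y":0,"z":-5,"rx":0,"ry":0,"rz":0},
  {"hand":1,"x":0,"y":0,"z":-5,"rx":0,"ry":0,"rz":0},
])

```text
time_s: 25.67
ee_pos: [0.4785, -0.345, 0.0614]
tcp_rot: [-0.0, 0.898, 0.439, -0.0]
contact_force: [0.5, -0.3, 0.2]
gripper_width: 0.0089
```

```bash
python3 st.py
```

```text
25.6667 [ 478.5351 -344.9622   61.4144] yaw 0.9097491600432115 [-0.0002  0.8983  0.4393 -0.0001] F [ 0.4861 -0.2817  0.1858] M [ 0.0031 -0.0379 -0.0281] 0.008917005942214602 -0.02565430169141648
```

Request:
servo_tool([
  {"hand":1,"x":0,"y":0,"z":-3,"rx":0,"ry":0,"rz":0},
  {"hand":1,"x":0,"y":0,"z":-6,"rx":0,"ry":0,"rz":0},
  {"hand":1,"x":0,"y":0,"z":-8,"rx":0,"ry":0,"rz":0},
  {"hand":1,"x":0,"y":0,"z":-9,"rx":0,"ry":0,"rz":0},
  {"hand":1,"x":0,"y":0,"z":-9.5,"rx":0,"ry":0,"rz":0},
  {"hand":1,"x":0,"y":0,"z":-9.5,"rx":0,"ry":0,"rz":0},
])

```text
time_s: 26.17
ee_pos: [0.4786, -0.345, 0.0521]
tcp_rot: [-0.0, 0.898, 0.439, -0.0]
contact_force: [0.1, 0.2, -1.4]
gripper_width: 0.0091
```

```bash
python3 st.py
```

```text
26.1667 [ 478.6186 -344.9759   52.1408] yaw 0.9098446222549486 [-0.0001  0.8983  0.4394 -0.    ] F [ 0.1011  0.1569 -1.3922] M [ 0.0379  0.0502 -0.0034] 0.009100692844405935 -0.025689196523472103
```

Request:
servo_tool([
  {"hand":1,"x":0,"y":0,"z":-0.7,"rx":0,"ry":0,"rz":0},
  {"hand":1,"x":0,"y":0,"z":-1.2,"rx":0,"ry":0,"rz":0},
  {"hand":1,"x":0,"y":0,"z":-1.2,"rx":0,"ry":0,"rz":0},
])

```text
time_s: 26.42
ee_pos: [0.4788, -0.3451, 0.0517]
tcp_rot: [0.0, 0.898, 0.439, 0.0]
contact_force: [-2.9, 2.9, 5.0]
gripper_width: 0.0089
```

```bash
python3 st.py
```

```text
26.4167 [ 478.773  -345.1392   51.7493] yaw 0.9098512218675122 [0.0002 0.8983 0.4394 0.0001] F [-2.8853  2.9285  5.0449] M [ 0.2865  0.4243 -0.033 ] 0.00893998308777751 -0.02567887730297949
```

Flange is seated (5 N at the same 51.7 mm height as at pick-up). Releasing gradually, then rising.

Request:
servo_tool([
  {"hand":0.85,"x":0,"y":0,"z":0.4,"rx":0,"ry":0,"rz":0},
  {"hand":0.75,"x":0,"y":0,"z":0.4,"rx":0,"ry":0,"rz":0},
  {"hand":0.6,"x":0,"y":0,"z":0.4,"rx":0,"ry":0,"rz":0},
  {"hand":0.3,"x":0,"y":0,"z":0.4,"rx":0,"ry":0,"rz":0},
  {"hand":0,"x":0,"y":0,"z":0.4,"rx":0,"ry":0,"rz":0},
  {"hand":0,"x":0,"y":0,"z":0.4,"rx":0,"ry":0,"rz":0},
  {"hand":0,"x":0,"y":0,"z":0.4,"rx":0,"ry":0,"rz":0},
  {"hand":0,"x":0,"y":0,"z":0.4,"rx":0,"ry":0,"rz":0},
])

```text
time_s: 27.08
ee_pos: [0.4787, -0.345, 0.0515]
tcp_rot: [-0.0, 0.898, 0.439, -0.0]
contact_force: [-0.1, 0.9, 0.5]
gripper_width: 0.0854
```

```bash
python3 st.py
```

```text
27.0833 [ 478.659  -345.0452   51.4686] yaw 0.9098349597811521 [-0.      0.8983  0.4394 -0.    ] F [-0.1438  0.89    0.5354] M [ 0.0083 -0.0314 -0.0051] 0.08539321546665378 -0.02567230872937625
```

Request:
servo_tool([
  {"hand":0,"x":0,"y":0,"z":10,"rx":0,"ry":0,"rz":0},
  {"hand":0,"x":0,"y":0,"z":30,"rx":0,"ry":0,"rz":0},
  {"hand":0,"x":0,"y":0,"z":60,"rx":0,"ry":0,"rz":0},
  {"hand":0,"x":0,"y":0,"z":90,"rx":0,"ry":0,"rz":0},
  {"hand":0,"x":0,"y":0,"z":120,"rx":0,"ry":0,"rz":0},
  {"hand":0,"x":-20,"y":-20,"z":150,"rx":0,"ry":0,"rz":0},
  {"hand":0,"x":-60,"y":-40,"z":170,"rx":0,"ry":0,"rz":0},
  {"hand":0,"x":-95,"y":-60,"z":180,"rx":0,"ry":0,"rz":0},
  {"hand":0,"x":-125,"y":-80,"z":180,"rx":0,"ry":0,"rz":0},
  {"hand":0,"x":-125,"y":-80,"z":180,"rx":0,"ry":0,"rz":0},
  {"hand":0,"x":-125,"y":-80,"z":180,"rx":0,"ry":0,"rz":0},
])

```text
time_s: 28.0
ee_pos: [0.3521, -0.4261, 0.2326]
tcp_rot: [0.001, 0.899, 0.438, 0.0]
contact_force: [-0.3, -0.1, -0.6]
gripper_width: 0.0854
```

```bash
python3 st.py;  python3 - <<'E'
from h import *
from station import grab_frame
for n in("scene","top"):
    f=grab_frame(n);pickle.dump(f,open(f"pics/{n}10.pkl","wb"));cv2.imwrite(f"pics/{n}10.png",f["frame"])
s=cv2.imread("pics/scene10.png");t=cv2.imread("pics/top10.png")
a=[cv2.resize(x,(390,300),interpolation=cv2.INTER_CUBIC) for x in(s[290:380,110:227],t[225:300,415:513],s[220:295,320:418],t[150:240,245:362])]
cv2.imwrite("pics/c10.png",np.clip(1.5*np.vstack([np.hstack(a[:2]),np.hstack(a[2:])]),0,255).astype(np.uint8))
E
```

```text
28.0 [ 352.109  -426.0701  232.6274] yaw 0.9066193040281376 [0.0006 0.899  0.4379 0.0001] F [-0.3489 -0.1174 -0.6113] M [0.0162 0.0433 0.0151] 0.08542604112940214 -0.2822363621906645
```

View pics/c10.png

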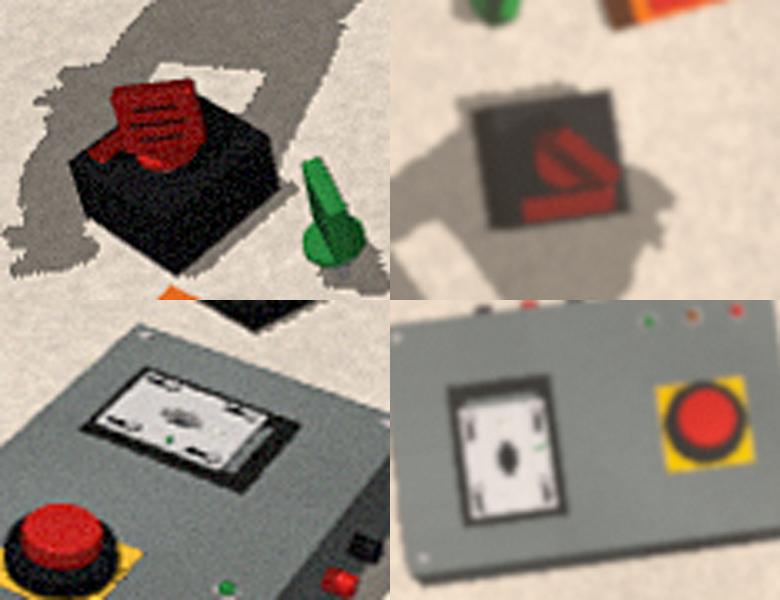

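View pics/scene10.png

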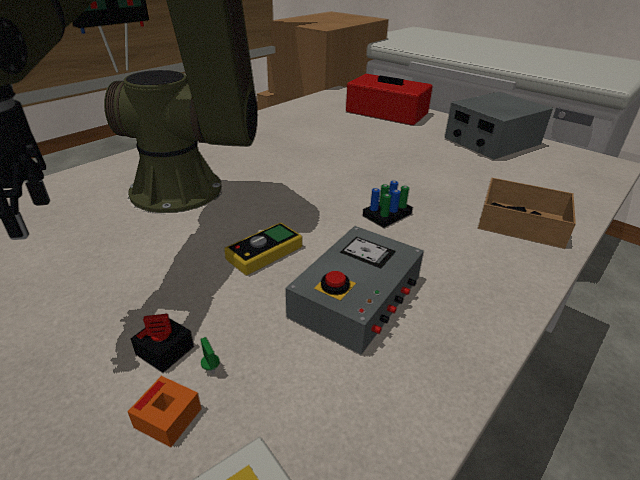

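The red key stands upright in the black block with its flange down (scene (157,328)). The keyhole core looks aligned as it did at the start, and the e-stop, meter and cells haven't moved. Handing in.

```bash
python3 -c "
from station import job_done
print(job_done())"
```

```text
the job is handed in; nothing more can be done
None
```

I carried out the whole key sequence and handed the job in at about 28 s of the 72 s limit. One reading, the torque at the clockwise stop, touched its limit.

- **What I did:** I took the red key from the black block and pushed it home in the switch until its flange sat on the plate at about 6 N. I turned it clockwise until I felt the stop, turned it back until I felt the home stop (about -0.12 N m), and drew it out with almost no pull. I then set it back in the block; the flange touched down at the same height as at pick-up.
- **Last checks:** The final pictures show the key upright in its block. The emergency stop, meter, cell holder and switch plate look unmoved, and the keyhole slot looks as it did at the start. The gripper is open and clear of everything.
- **Torque at the stop:** At the clockwise stop the last averaged torque reading was 0.203 ± 0.025 N m, right at the 0.2 N m forcing limit. I backed off at once, but I can't rule out a slight excess there. The forces on the tool during the turn stayed below about 7 N.
- **Other disagreements:** The two cameras differed by about 3 mm on the key's position. My estimate that the key sat 1.9 mm off-centre in the grip did not hold up in the turning forces, so I centred it by feel. My first move call was refused because some fields were missing; nothing moved.

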